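# Find the heavy side of a tube rotator's disc

### The job

The disc of the tube rotator is out of balance, but nothing shows which side is heavy. Take it by its black knob, turn it by hand at least a quarter turn from where it stood to feel which side is heavy, then bring the heavy side to the lowest point of the tilted disc, within about fifteen degrees, for a counterweight to be fitted opposite. Finish still gripping the knob and holding the disc still there, and leave the other things on the bench where they are.

Things in the scene. Friction and masses are not known exactly. Their poses are not given: they have to be found in the camera images.
- rotator: white tube rotator fixed to the bench: base 180x140x26 mm, a drive head whose spindle leans 35 degrees from vertical toward the rotator's own -x side (the side that faces the robot). Origin under the base, z up, x away from the robot at yaw 0. The centre of the disc's underside is at x=15, y=0, z=115 mm in this frame.
- disc (a joint): rotation of the disc about the tilted spindle (rad), no end stops, growing counter-clockwise when one looks down on its face. At 0 (or any whole turn) the index rib points to the uppermost point of the tilted disc, at pi to its lowest. The bearing is stiff (friction about 0.17 N m): the disc stays wherever it is left. A hidden weight adds a torque of up to 0.11 to 0.14 N m.
- grip (a point): where to grip the black ribbed round knob in the middle of the disc, 38 mm in diameter (48 mm collar on its lowest 4 mm), 45 mm tall, rigid with the disc: on the spindle axis, 28 mm above the disc's face, 17 mm below the knob's top. z points out along the spindle, x toward the index rib. Grip across the knob with the tool along the spindle (35 degrees from straight down), at any angle about it.
- index (a point): outer end of the raised dark rib (26x6x4 mm) on the disc's face, 74 mm from the axis; the disc is 150 mm across, 18 mm thick, with 12 equal tube caps 5 mm high at 58 mm radius. The heavy side lies at an unknown angle from this rib, new each time, and cannot be seen: the knob resists more while the heavy side climbs and turns easily while it descends.
- microtube_block: bystander, to be left alone: yellow microtube block, 62x118x36 mm, origin under its centre
- petri_a: bystander, to be left alone: large closed petri dish, 90 mm across, 11 mm high, origin under its centre
- timer: bystander, to be left alone: small square bench timer, 64x64x16 mm, origin under its centre
- tape_roll: bystander, to be left alone: roll of tape lying flat, 103 mm across, 25 mm high, origin under its centre
- culture_flask: bystander, to be left alone: flat culture flask lying down, 153x84x32 mm, origin under its centre
- tally_counter: bystander, to be left alone: round hand tally counter, 46x52x36 mm, origin under its centre
There are look-alikes about, which are no part of the job. Several things have the shape of the rotator; the one meant has the colours described above.

How it is judged (in metres and radians):
On the way:
1. the disc is turned by its knob at least a quarter turn (tolerance ten degrees) from where it stood (distance of index from where it was at the start of the episode above 0.095 m and contact force between the fingers and disc_c0 above 2 N), for 0.1 s.
At the end, for the whole second after the job is handed in: The fingers grip the knob (more than 5 N, tool point within 30 mm of the grip point), the disc is still (below 0.05 rad/s) and the middle of its heavy side, 48 mm from the axis, is at the lowest point of the tilted disc within 12.5 mm sideways (15 degrees) (contact force between the fingers and disc_c0 above 5 N and distance between the grasp point and grip below 0.03 m and y of ballast_c0 in the frame of rotator between -0.0125 and 0.0125 m and x of ballast_c0 in the frame of rotator below 0 m and velocity of joint disc between -0.05 and 0.05 rad/s); the arm keeps its last pose, push and grip.
It fails at once if a bystander is moved more than 25 mm (distance of any of microtube_block, petri_a, timer, tape_roll, culture_flask, tally_counter from where it was at the start of the episode above 0.025 m).
It also fails if it takes over 72 s, if anything falls off the work surface, if the arm or the gripper's body presses on something with over 40 N, if the wrist force passes 120 N, or if a joint passes its speed limit or range.

### The arm

A 7-joint arm with a two-finger parallel gripper is mounted at the origin on a cart in front of the work surface, level with it; the furniture and walls round the work are solid. World frame = base frame: x ahead of the robot, y to its left, z up, the work surface at z = 0. Lengths are in mm, angles in rad, forces in N, time in s.
With the tool pointing down it reaches from about 400 to 875 mm from the base axis. Payload 19.3 kg.
Tool frame: the origin (TCP) lies between the finger pads, 19 mm behind the fingertips; this is the grasp point; z points along the fingers, y is the line along which they close (so a half turn about z gives the same grasp; the last joint's range is limited). The gripper opens to 85 mm and grips with 20 to 120 N. Pads are 22 mm wide; open, the fingers measure 114 mm over their backs; the gripper's body (76 mm by 85 mm) begins 54 mm behind the grasp point. The pads swing forward as they close: fully open they stand 13 mm farther back than shut.
Start: joints at [1.203, 0.521, -0.036, 1.599, 0.021, 1.021, -0.113], TCP at [183.358, -597.491, 249.991] pointing down, gripper open.
Joint ranges: [-2.91, 2.91], [-0.3, 2.13], [-1.5, 1.42], [0.17, 2.43], [-1.26, 4.41], [0.16, 1.93], [-2.52, 2.52]. Speed limits (rad/s): [1.89, 1.89, 2.39, 2.39, 3.01, 3.01, 3.01].

### API

Orientations are given as a unit quaternion [x, y, z, w].
In Python, from rig import robot gives the robot as it stands. The module is installed in compiled form; this text tells all that it offers.
- The arm moves only by the tool servo_tool, never from a script. Its argument "increments" is a list of rows, each an object of numbers: "tx", "ty", "tz": the shift along the tool's x, y, z in mm; "turn": the turn about the tool's z in rad. A call has 1 to 10 rows; each row is the pose to reach, as a shift and turn from the pose commanded when the call began, along the tool's axes at that moment; what a row does not reach only later rows make up. A row lasts 1/8 s, in which the tool goes at most 62.5 mm and 10.7 degrees, less where a joint would pass 70% of its speed; a pose out of reach is approached as far as the arm can. A call with a gripper value outside its range is refused whole. "hand" is the opening, from 0 (shut) to 1 (fully open), set as the call begins (left out, the last holds). The fingers move at their own pace and stop on an object; the grip force is fixed at half the most. Time passes only in rows, so rows that repeat a pose let the fingers close. It gives the time, the measured TCP pose, the force, the opening and the grip force at its end, in the units of the state.
- robot.state(): the state, without advancing time (a new reading comes with each control period).
- robot.snapshot(name): name is "side" or "top" or "wrist"; returns (picture, depth): 480x640x3 uint8, blue, green, red; 480x640 float32, mm along the optical axis (not along the pixel's ray), 0 where there is no reading.
- robot.camera_model(name): a dict with "fx", "fy", "cx", "cy" (pixels), "view" (4x4, takes a point from world to camera coordinates). Camera axes: x right, y down, z forward; pixel columns grow to the right and rows downward; lengths in mm; the calibration is good to about 2 mm. A picture is of the moment at which its call begins: read the wrist's pose just before it. camera_model takes no time and is no camera call; for the wrist camera it gives the pose at the moment of the call.
- robot.hand_in(): hands the job in; it is judged then, once.
The state is a dict: "t": time; "joint_positions": joint angles; "dq": joint speeds; "tau": joint torques, N m; "tcp_pos": TCP position; "eef_rot": TCP orientation; "force": force on the tool from outside, world axes, zero at the start; "wrist_torque": the same for the moment, N m; "finger_gap": finger opening in mm; "finger_force": force on a finger pad.
Only numpy, scipy, OpenCV 4.12 (cv2) and the standard library are available. Lean on these libraries where they do the work, as an engineer would, in place of code of your own. Each camera call takes 0.05 s, during which the arm holds its last target. There are 200 camera calls.

## Working session

There is one attempt and no reset: what is moved stays moved. The work goes in short steps, Python scripts to look and compute and a tool call to move; the robot and the scene stay as the last step left them, time stands still between calls to the robot, and variables do not carry over. Pictures are saved under pics/ and viewed, at most 10 in all, crops included, and the job is handed in when it is done.

Besides the shell and the picture viewer there is one more tool, called after "Request:" by a JSON object that holds its "op" and its "data", one argument or row to a line. servo_tool: Moves the arm, as the interface text tells. Its arguments: {"type":"object","properties":{"increments":{"type":"array"},"hand":{"type":"number"}},"required":["increments"]}

```bash
mkdir -p pics
python3 - <<'E'
from rig import robot
import cv2,numpy as np
for n in("top","side"):
    p,d=robot.snapshot(n); cv2.imwrite(f"pics/{n}0.png",p); np.save(f"{n}0.npy",d); m=robot.camera_model(n); print(n,m)
print(robot.state())
E
```

```text
top {'fx': 567.6422335166662, 'fy': 567.6422335166662, 'cx': 311.76093788281054, 'cy': 236.42637875874087, 'view': array([[-8.87813052e-03, -9.99955004e-01, -3.34184932e-03,
         7.54848579e+00],
       [-9.96009729e-01,  9.13978988e-03, -8.87754745e-02,
         5.54975498e+02],
       [ 8.88020238e-02,  2.54035419e-03, -9.96046057e-01,
         1.42659027e+03],
       [ 0.00000000e+00,  0.00000000e+00,  0.00000000e+00,
         1.00000000e+00]])}
side {'fx': 593.8391340236636, 'fy': 593.8391340236636, 'cx': 315.61433856953784, 'cy': 243.14497424895117, 'view': array([[-4.83990921e-01, -8.75069587e-01, -2.45072063e-03,
         2.66980022e+02],
       [-7.41034417e-01,  4.11343946e-01, -5.30720407e-01,
         4.84359818e+02],
       [ 4.65425377e-01, -2.55047790e-01, -8.47543417e-01,
         1.09866722e+03],
       [ 0.00000000e+00,  0.00000000e+00,  0.00000000e+00,
         1.00000000e+00]])}
{'t': 0.1, 'joint_positions': array([ 1.20278816,  0.5219059 , -0.03630294,  1.59991677,  0.02121504,
        1.02113659, -0.11282394]), 'dq': array([-0.00056461, -0.00237591, -0.00049987,  0.00039183, -0.00087223,
        0.00207764,  0.00249889]), 'tau': array([ 7.07002881e-03, -9.28479910e+01,  1.98618606e+00, -3.70532191e+01,
        1.84354495e-02,  5.28543562e-03,  1.36909180e-04]), 'tcp_pos': array([ 183.26252786, -597.24153874,  249.52605476]), 'eef_rot': array([ 9.88937764e-01,  1.48330232e-01, -1.19031034e-04, -4.76051019e-04]), 'force': array([-0.36551864, -0.61315981, -0.11799224]), 'wrist_torque': array([ 1.04801996e-02,  9.26469793e-03, -8.87039856e-05]), 'finger_force': 0.0, 'finger_gap': 85.6567219973198}
```

View pics/top0.png

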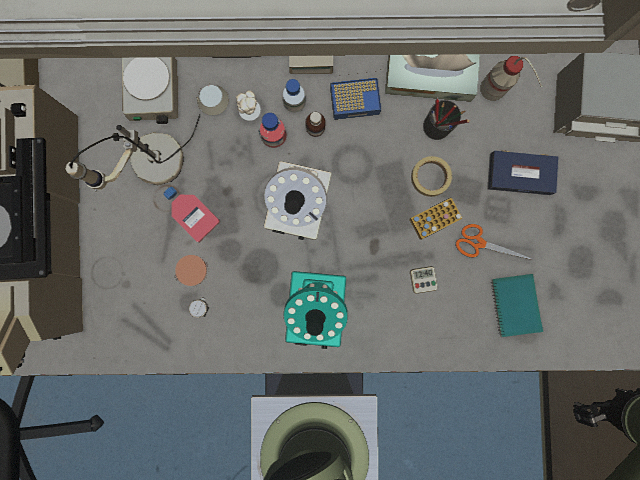

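View pics/side0.png

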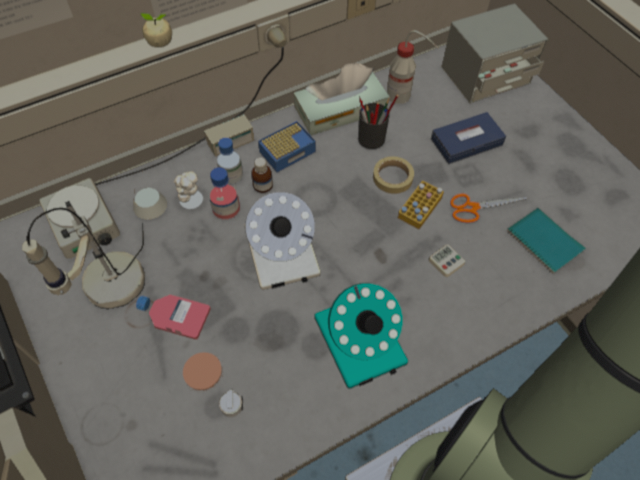

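The white rotator is at top pixel (295,195), with its rib at about (312,215) toward the lower right. The turquoise one at (316,310) is a look-alike. Next I fit the disc plane and knob.

```bash
cat > h.py <<'E'
from rig import robot
import numpy as np,cv2
from scipy.optimize import least_squares
from scipy.spatial.transform import Rotation as R
def cloud(n,d,m):
    v,u=np.mgrid[:480,:640]; X=np.stack([(u-m['cx'])/m['fx']*d,(v-m['cy'])/m['fy']*d,d],-1)
    V=m['view']; return (X-V[:3,3])@V[:3,:3]
E
python3 - <<'E'
from h import *
for n,(u0,u1,v0,v1) in dict(top=(255,340,155,245),side=(235,325,180,295)).items():
    p=cv2.imread(f'pics/{n}0.png'); d=np.load(n+'0.npy'); W=cloud(n,d,robot.camera_model(n))[v0:v1,u0:u1]; C=p[v0:v1,u0:u1].astype(int)
    P=W.reshape(-1,3); c=C.reshape(-1,3); g=c.mean(1)
    # ransac of disc face plane near 35deg tilt
    rng=np.random.default_rng(0); Q=P[(P[:,2]>60)&(P[:,2]<210)]; best=(0,)
    for _ in range(1500):
        a,b,e=Q[rng.choice(len(Q),3,False)]; k=np.cross(b-a,e-a); l=np.linalg.norm(k)
        if l<200: continue
        k=k/l*np.sign(k[2]); 
        if abs(np.degrees(np.arccos(k[2]))-35)>6: continue
        s=(abs((Q-a)@k)<1.5).sum()
        if s>best[0]: best=(s,k,a)
    s,k,a=best; I=Q[abs((Q-a)@k)<1.5]; c0=I.mean(0); k=np.linalg.svd(I-c0)[2][2]; k*=np.sign(k[2])
    print(n,s,'normal',k,'tilt',np.degrees(np.arccos(k[2])),'yaw',np.degrees(np.arctan2(-k[1],-k[0])),'cent',c0)
    h=(P-c0)@k; blk=g<60
    T=P[blk&(h>40)&(h<52)]; print('knob top',len(T),np.median((T-c0)@k),(T.min(0)+T.max(0))/2,T.mean(0))
    f=abs((P-c0)@k)<8; Fp=P[f]; print('disc mid', (Fp.min(0)+Fp.max(0))/2, np.ptp(Fp,0))
    rb=(g<110)&(abs(h)<9); K=T.mean(0)-k*45; r=np.linalg.norm(P-K-np.outer((P-K)@k,k),axis=1); rb&=(r>42)&(r<82)
    print('rib',rb.sum(),P[rb].mean(0))
    b=(P[:,2]>20)&(P[:,2]<32)&(g>130)
    print('base rect',cv2.minAreaRect(P[b][:,:2].astype(np.float32)))
p=cv2.imread('pics/top0.png')[145:255,240:350]; q=cv2.imread('pics/side0.png')[180:295,235:330]
cv2.imwrite('pics/c.png',np.hstack([cv2.resize(p,(400,400)),cv2.resize(q,(330,400))]))
E
```

```text
top 934 normal [-0.56248676  0.1290727   0.81666938] tilt 35.24723721581959 yaw -12.923810103923394 cent [639.78025576  41.04683304 134.13543956]
knob top 179 44.96754896043854 [613.17493672  46.23927923 168.32465497] [612.77078855  47.33756605 169.49724303]
disc mid [638.73055656  41.95003977 130.87148076] [127.9976176  148.66747758  93.8708057 ]
rib 46 [635.0153943   27.77152685 132.72026035]
base rect ((650.7883911132812, 38.78742980957031), (138.91146850585938, 178.83023071289062), 76.44782257080078)
side 1256 normal [-0.56033457  0.13568353  0.8170772 ] tilt 35.20672858360145 yaw -13.612010121912643 cent [632.51713239  43.34764386 128.5361659 ]
knob top 245 44.44144307940432 [608.58264858  48.75967007 164.7860116 ] [607.9945532   48.60626522 165.36610765]
disc mid [633.15010412  42.078797   128.07804368] [125.65980339 148.12550115  93.35312359]
rib 34 [596.88514118   8.14955369 112.51930178]
base rect ((611.7824096679688, 46.855873107910156), (138.24659729003906, 108.6797866821289), 75.90210723876953)
```

View pics/c.png

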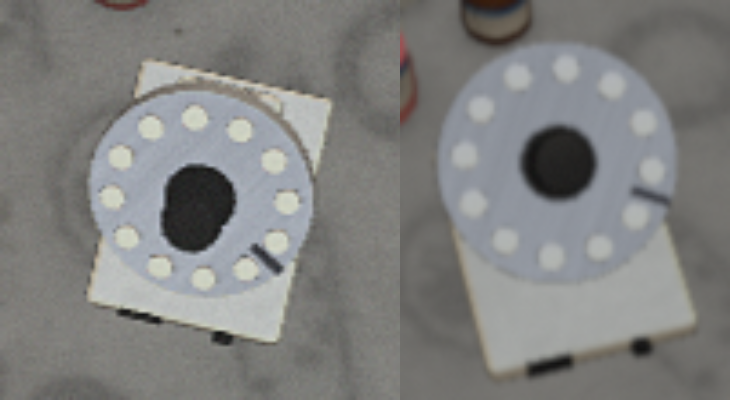

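Request:
{"op": "servo_tool", "data": {
  "increments": [
    {"tx": 50, "ty": -40, "turn": -0.13},
    {"tx": 100, "ty": -80, "turn": -0.26},
    {"tx": 150, "ty": -120, "turn": -0.39},
    {"tx": 200, "ty": -160, "turn": -0.52},
    {"tx": 250, "ty": -200, "turn": -0.65},
    {"tx": 300, "ty": -240, "turn": -0.8},
    {"tx": 345, "ty": -277, "turn": -0.95},
    {"tx": 390, "ty": -313, "turn": -1.1},
    {"tx": 430, "ty": -345, "turn": -1.25},
    {"tx": 460, "ty": -370, "turn": -1.4}
  ],
  "hand": 0.8
}}

```text
validation failed for argument at $.in...
```

```bash
cat >> h.py <<'E'
def rel(target=(620,45.7,250),yaw=166.5):
    s=robot.state(); r=R.from_quat(s['eef_rot']); M=r.as_matrix()
    y=np.arctan2(M[1,0],M[0,0]); dt=(np.radians(yaw)-y+np.pi)%(2*np.pi)-np.pi
    print('t',s['t'],'tcp',s['tcp_pos'].round(1),'z',M[:,2].round(3),'yaw',np.degrees(y).round(1),'shift',(M.T@(np.array(target)-s['tcp_pos'])).round(1),'turn',round(-dt,3),'q',s['joint_positions'].round(2),'F',s['force'].round(2),'M',s['wrist_torque'].round(3))
E
python3 -c "
from h import *
rel()"
```

```text
t 0.1 tcp [ 183.3 -597.2  249.5] z [-0.     0.001 -1.   ] yaw 17.1 shift [ 6.061e+02 -4.865e+02 -1.000e-01] turn -2.608 q [ 1.2   0.52 -0.04  1.6   0.02  1.02 -0.11] F [-0.37 -0.61 -0.12] M [ 0.01   0.009 -0.   ]
```

Request:
{"op": "servo_tool", "data": {
  "increments": [
    {"tx": 50, "ty": -40, "tz": 0, "turn": -0.13}
  ],
  "hand": 0.8
}}

```text
t: 0.22
tcp_pos: [216.4, -547.3, 249.1]
eef_rot: [0.978, 0.211, -0.001, 0.0]
force: [1.5, 0.2, -0.5]
finger_gap: 69.9
finger_force: 0.0
```

Request:
{"op": "servo_tool", "data": {
  "increments": [
    {"tx": 50, "ty": -30, "tz": 0, "turn": -0.17},
    {"tx": 100, "ty": -61, "tz": 0, "turn": -0.34},
    {"tx": 150, "ty": -92, "tz": 0, "turn": -0.51},
    {"tx": 200, "ty": -122, "tz": 0, "turn": -0.68},
    {"tx": 250, "ty": -153, "tz": 0, "turn": -0.85},
    {"tx": 300, "ty": -183, "tz": 0, "turn": -1.02},
    {"tx": 350, "ty": -214, "tz": 0, "turn": -1.19},
    {"tx": 400, "ty": -245, "tz": 0, "turn": -1.36},
    {"tx": 450, "ty": -275, "tz": 0, "turn": -1.53},
    {"tx": 490, "ty": -300, "tz": 0, "turn": -1.7}
  ]
}}

```text
t: 1.48
tcp_pos: [540.9, -67.5, 249.9]
eef_rot: [0.483, 0.876, 0.0, -0.0]
force: [0.4, -1.2, -0.1]
finger_gap: 68.7
finger_force: 0.0
```

```bash
python3 -c "
from h import *
rel()"
```

```text
t 1.475 tcp [540.9 -67.5 249.9] z [ 0.  0. -1.] yaw 122.3 shift [ 5.340e+01  1.274e+02 -1.000e-01] turn -0.772 q [ 0.48  0.45 -0.62  1.79  0.31  1.    0.29] F [ 0.38 -1.17 -0.08] M [-0.038  0.002 -0.025]
```

Request:
{"op": "servo_tool", "data": {
  "increments": [
    {"tx": 18, "ty": 42, "tz": 0, "turn": -0.15},
    {"tx": 36, "ty": 84, "tz": 0, "turn": -0.31},
    {"tx": 48, "ty": 115, "tz": 0, "turn": -0.47},
    {"tx": 52, "ty": 125, "tz": 0, "turn": -0.63},
    {"tx": 53, "ty": 127, "tz": 0, "turn": -0.77},
    {"tx": 53, "ty": 127, "tz": 0, "turn": -0.77}
  ]
}}

```text
t: 2.22
tcp_pos: [619.6, 42.6, 249.5]
eef_rot: [0.122, 0.993, 0.0, -0.001]
force: [0.3, -0.4, 0.1]
finger_gap: 68.5
finger_force: 0.0
```

Run:
```python
from h import *
rel()
m=robot.camera_model('wrist'); p,d=robot.snapshot('wrist'); cv2.imwrite('pics/w1.png',p); np.save('w1.npy',d)
W=cloud('w',d,m); V=m['view']
def px(P):
    c=V[:3,:3]@np.array(P)+V[:3,3]; return c[0]/c[2]*m['fx']+m['cx'],c[1]/c[2]*m['fy']+m['cy']
print('grip px',px((620,45.7,152.7)),'top px',px((610.5,48,166.6)))
g=p.mean(2); a=np.array([-.558,.134,.819]); h=(W-np.array([635.7,42,129.8]))@a
T=W[(g<60)&(abs(h-45)<6)&(np.linalg.norm(W-np.array([610,48,166]),axis=2)<45)]
print(len(T),T.mean(0) if len(T) else 0, np.median(h[(abs(h)<4)]))
```

```text
t 2.225 tcp [619.6  42.6 249.5] z [-0.001  0.    -1.   ] yaw 166.0 shift [ 0.4  3.2 -0.5] turn -0.009 q [ 0.34  0.62 -0.78  1.58  0.47  1.14  0.78] F [ 0.25 -0.36  0.09] M [-0.054 -0.024  0.018]
grip px (np.float64(320.37764723225433), np.float64(248.84397811837235)) top px (np.float64(320.69023844219487), np.float64(239.75357376264367))
2928 [611.03663942  46.57815581 167.76325461] 0.8664444431262897
```

View pics/w1.png

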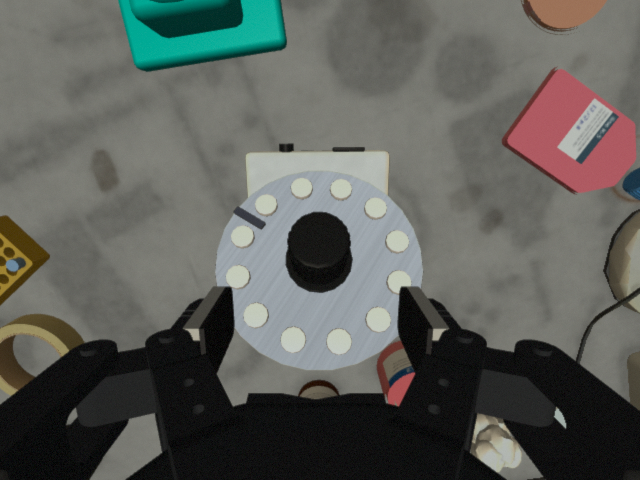

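```bash
python3 -c "
from h import *
rel((617,45.4,163),136.5)"
```

```text
t 2.275 tcp [619.6  42.3 249.7] z [-0.001  0.    -1.   ] yaw 165.8 shift [ 3.2  2.4 86.7] turn 0.512 q [ 0.34  0.62 -0.78  1.58  0.47  1.14  0.78] F [-0.23 -0.1  -0.1 ] M [-0.014  0.006 -0.027]
```

Request:
{"op": "servo_tool", "data": {
  "increments": [
    {"tx": 3, "ty": 2.5, "tz": 0, "turn": 0.17},
    {"tx": 3, "ty": 2.5, "tz": 20, "turn": 0.35},
    {"tx": 3, "ty": 2.5, "tz": 45, "turn": 0.51},
    {"tx": 3, "ty": 2.5, "tz": 65, "turn": 0.51},
    {"tx": 3, "ty": 2.5, "tz": 80, "turn": 0.51},
    {"tx": 3, "ty": 2.5, "tz": 87, "turn": 0.51},
    {"tx": 3, "ty": 2.5, "tz": 87, "turn": 0.51},
    {"tx": 3, "ty": 2.5, "tz": 87, "turn": 0.51}
  ],
  "hand": 0.7
}}

```text
t: 3.28
tcp_pos: [617.7, 45.7, 163.6]
eef_rot: [0.368, 0.93, 0.0, 0.0]
force: [0.2, 0.2, -0.1]
finger_gap: 59.9
finger_force: 0.0
```

Request:
{"op": "servo_tool", "data": {
  "increments": [
    {"tx": 0, "ty": 0, "tz": 0, "turn": 0},
    {"tx": 0, "ty": 0, "tz": 0, "turn": 0},
    {"tx": 0, "ty": 0, "tz": 0, "turn": 0},
    {"tx": 0, "ty": 0, "tz": 0, "turn": 0}
  ],
  "hand": 0
}}

```text
t: 3.78
tcp_pos: [617.4, 45.3, 164.2]
eef_rot: [0.368, 0.93, -0.0, 0.0]
force: [-6.5, -4.0, 14.4]
finger_gap: 39.8
finger_force: 56.6
```

```bash
cat >> h.py <<'E'
A=np.array([-.557,.134,.819]); A/=np.linalg.norm(A); G=np.array([620.5,44.6,153.])
U=np.array([.796,-.191,.574]); Vv=np.array([.233,.972,0]); O=G-28*A
def tq():
    s=robot.state(); l=(s['tcp_pos']-G)/1000; M=s['wrist_torque']+np.cross(l,s['force'])
    print('t %.2f'%s['t'],'drive torque',(-M@A).round(3),'raw M',s['wrist_torque'].round(3),'F',s['force'].round(1),'gap',round(s['finger_gap'],1),'ff',round(s['finger_force'],1),'tcp',s['tcp_pos'].round(1),'q7',s['joint_positions'][6].round(2))
def rib(n='side',save=None):
    p,d=robot.snapshot(n); m=robot.camera_model(n)
    if save: cv2.imwrite(save,p)
    # sample ring on disc face at r=66..72, find the darkest arc
    th=np.radians(np.arange(0,360,1.)); acc=[]
    for r in (67,69,71,73):
        P=O+r*(np.cos(th)[:,None]*U+np.sin(th)[:,None]*Vv)+2*A
        c=P@m['view'][:3,:3].T+m['view'][:3,3]; u=c[:,0]/c[:,2]*m['fx']+m['cx']; v=c[:,1]/c[:,2]*m['fy']+m['cy']
        acc.append(cv2.remap(p.mean(2).astype(np.float32),u[None].astype(np.float32),v[None].astype(np.float32),1)[0])
    a=np.mean(acc,0); w=np.clip(np.median(a)-20-a,0,None); z=(w*np.exp(1j*th)).sum(); 
    print(n,'rib deg',np.degrees(np.angle(z)).round(1),'conc',(abs(z)/max(w.sum(),1e-6)).round(2),'dark at',np.where(w>15)[0])
E
python3 - <<'E'
from h import *
tq(); rel(); rib('side','pics/s1.png'); rib('top')
E
```

```text
t 3.77 drive torque -0.88 raw M [-0.559  1.356  0.497] F [-6.5 -4.  14.4] gap 39.8 ff 56.6 tcp [617.4  45.3 164.2] q7 0.26
t 3.775 tcp [617.4  45.3 164.2] z [ 0.001 -0.001 -1.   ] yaw 136.8 shift [ -1.7   2.  -85.8] turn -0.518 q [ 0.24  0.68 -0.62  1.67  0.47  0.95  0.26] F [-6.52 -4.01 14.36] M [-0.559  1.356  0.497]
side rib deg -11.4 conc 0.79 dark at [  0   1   2   3   4   5   6   7   8   9  10  11  12  13  14  15  16  17
  18  19  20  21  22  23  24  25  26  27  28  29  30  31  32  33  34  35
  36  37  38  39  40  41  42  43  44  45  46  47  48  49  50 233 234 235
 236 237 276 277 278 279 280 281 282 283 284 285 286 287 288 289 290 291
 292 293 294 295 296 297 298 299 300 301 302 303 304 307 308 309 310 311
 312 313 314 315 316 317 318 319 320 321 322 323 324 325 326 327 328 329
 330 331 332 333 334 335 336 337 338 339 340 341 342 343 344 345 346 347
 348 349 350 351 352 353 354 355 356 357 358 359]
top rib deg 156.1 conc 0.96 dark at [163]
```

Request:
{"op": "servo_tool", "data": {
  "increments": [
    {"tx": 0, "ty": 0, "tz": 0, "turn": -0.07},
    {"tx": 0, "ty": 0, "tz": 0, "turn": -0.14}
  ]
}}

```text
t: 4.12
tcp_pos: [616.5, 45.6, 164.8]
eef_rot: [0.301, 0.954, -0.001, -0.0]
force: [-20.8, -2.9, 33.8]
finger_gap: 38.8
finger_force: 53.7
```

```bash
python3 -c "
from h import *
tq();rib('side')" | cut -c1-260
```

```text
t 4.12 drive torque -0.834 raw M [-1.196  4.605 -0.518] F [-20.8  -2.9  33.8] gap 38.8 ff 53.7 tcp [616.5  45.6 164.8] q7 0.38
side rib deg -13.5 conc 0.78 dark at [  0   1   2   3   4   5   6   7   8   9  10  11  12  13  14  15  16  17
  18  19  20  21  22  23  24  25  26  27  28  29  30  31  32  33  34  35
  36  37  38  39  40  41  42  43  44  45  46  47  48  49  50  51  52  53
  54 238 239 240 241 242 243 277 278 279 280 281 282 283 284 285 286 287
 288 289 290 291 292 293 294 295 296 297 298 299 300 301 302 303 304 305
 306 307 308 309 310 311 312 313 314 315 316 317 318 319 320 321 322 323
 324 325 326 327 328 329 330 331 332 333 334 335 336 337 338 339 340 341
 342 343 344 345 346 347 348 349 350 351 352 353 354 355 356 357 358 359]
```

Request:
{"op": "servo_tool", "data": {
  "increments": [
    {"tx": 0, "ty": 0, "tz": 0, "turn": -0.07},
    {"tx": 0, "ty": 0, "tz": 0, "turn": -0.14}
  ]
}}

```text
t: 4.42
tcp_pos: [617.8, 44.8, 163.9]
eef_rot: [0.234, 0.972, -0.0, 0.001]
force: [-3.6, -5.6, 9.3]
finger_gap: 37.8
finger_force: 58.5
```

```bash
python3 -c "
from h import *
tq()" | cut -c1-260
```

```text
t 4.42 drive torque -0.629 raw M [-0.69   0.23   0.291] F [-3.6 -5.6  9.3] gap 37.8 ff 58.5 tcp [617.8  44.8 163.9] q7 0.51
```

Request:
{"op": "servo_tool", "data": {
  "increments": [
    {"tx": 0, "ty": 0, "tz": 0, "turn": -0.07},
    {"tx": 0, "ty": 0, "tz": 0, "turn": -0.14}
  ]
}}

```text
t: 4.68
tcp_pos: [618.4, 44.7, 163.4]
eef_rot: [0.165, 0.986, -0.0, 0.001]
force: [-12.9, -0.8, 11.8]
finger_gap: 36.3
finger_force: 60.6
```

```bash
python3 -c "
from h import *
tq()" | cut -c1-260
```

```text
t 4.67 drive torque -0.325 raw M [0.549 2.262 0.421] F [-12.9  -0.8  11.8] gap 36.3 ff 60.6 tcp [618.4  44.7 163.4] q7 0.63
```

Request:
{"op": "servo_tool", "data": {
  "increments": [
    {"tx": 0, "ty": 0, "tz": 0, "turn": -0.07},
    {"tx": 0, "ty": 0, "tz": 0, "turn": -0.14}
  ]
}}

```text
t: 4.92
tcp_pos: [618.3, 44.9, 163.5]
eef_rot: [0.096, 0.995, -0.0, 0.001]
force: [4.6, 0.6, -2.2]
finger_gap: 35.9
finger_force: 64.1
```

```bash
python3 -c "
from h import *
tq();rib('side','pics/s2.png');p=cv2.imread('pics/s2.png')[150:310,200:360];cv2.imwrite('pics/s2c.png',cv2.resize(p,(560,560)))" | cut -c1-260
```

```text
t 4.92 drive torque 0.252 raw M [-1.529 -0.921 -1.206] F [ 4.6  0.6 -2.2] gap 35.9 ff 64.1 tcp [618.3  44.9 163.5] q7 0.75
side rib deg -12.5 conc 0.8 dark at [  0   1   2   3   4   5   6   7   8   9  10  11  12  13  14  15  16  17
  18  19  20  21  22  23  24  25  26  27  28  29  30  31  32  33  34  35
  36  37  38  39  40  41  42  43  44  45  46  47  48  49  50  51  52  53
  54  55  56  57  58  59  60  61  62 252 253 254 255 256 287 288 289 290
 291 292 293 294 295 296 297 298 299 300 301 302 303 304 305 306 307 308
 309 310 311 312 313 314 315 316 317 318 319 320 321 322 323 324 325 326
 327 328 329 330 331 332 333 334 335 336 337 338 339 340 341 342 343 344
 345 346 347 348 349 350 351 352 353 354 355 356 357 358 359]
```

View pics/s2c.png

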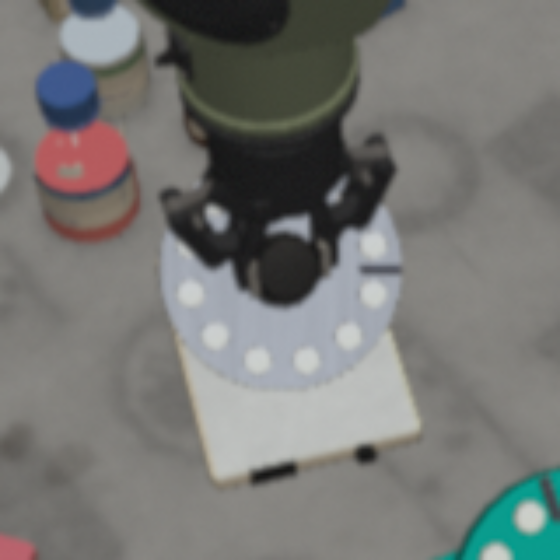

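```bash
cat >> h.py <<'E'
import json,sys
def runs(n):
    import io,contextlib
    p,d=robot.snapshot(n); m=robot.camera_model(n); th=np.radians(np.arange(0,360,.5)); acc=[]
    for r in (68,70,72):
        P=O+r*(np.cos(th)[:,None]*U+np.sin(th)[:,None]*Vv)+2*A
        c=P@m['view'][:3,:3].T+m['view'][:3,3]; u=c[:,0]/c[:,2]*m['fx']+m['cx']; v=c[:,1]/c[:,2]*m['fy']+m['cy']
        acc.append(cv2.remap(p.mean(2).astype(np.float32),u[None].astype(np.float32),v[None].astype(np.float32),1)[0])
    a=np.mean(acc,0); dk=(a<110).astype(int); k=int(np.argmin(dk)); dk=np.roll(dk,-k); e=np.diff(np.r_[0,dk,0]); s=np.where(e==1)[0]; f=np.where(e==-1)[0]
    return [(round(((x+y-1)/2+k)/2%360,1)) for x,y in zip(s,f) if 3<=y-x<=22]
def samp(d):
    s=robot.state(); c=runs('side'); w=runs('wrist')
    json.dump(dict(t=s['t'],d=d,tcp=s['tcp_pos'].tolist(),q=s['eef_rot'].tolist(),F=s['force'].tolist(),M=s['wrist_torque'].tolist(),side=c,wrist=w),open('log.jsonl','a')); open('log.jsonl','a').write('\n')
    M=s['wrist_torque']; f=s['force']
    yaw=np.degrees(np.arctan2(*R.from_quat(s['eef_rot']).as_matrix()[[1,0],0]))%360
    print('t %.2f'%s['t'],'MA',(M@A).round(3),'c',np.round(.557*f[1]+.134*f[0],2),'dr.22',-(M@A+np.cross((s['tcp_pos']-G)/1000+[0,0,.22],f)@A).round(3),'F',f.round(1),'yaw',yaw.round(1),'side',c,'wrist',w)
if __name__=='__main__': samp(int(sys.argv[1]))
E
python3 h.py 0
```

```text
t 4.97 MA 0.328 c -0.26 dr.22 -0.269 F [ 6.7 -2.1 -4. ] yaw 169.2 side [np.float64(254.0)] wrist [np.float64(255.2)]
```

Request:
{"op": "servo_tool", "data": {
  "increments": [
    {"tx": 0, "ty": 0, "tz": 0, "turn": -0.04},
    {"tx": 0, "ty": 0, "tz": 0, "turn": -0.08},
    {"tx": 0, "ty": 0, "tz": 0, "turn": -0.12}
  ]
}}

```text
t: 5.45
tcp_pos: [617.9, 45.2, 163.9]
eef_rot: [0.037, 0.999, -0.0, 0.001]
force: [0.5, 1.2, 7.1]
finger_gap: 36.2
finger_force: 82.6
```

```bash
python3 h.py 1
```

```text
t 5.45 MA -0.079 c 0.75 dr.22 -0.091 F [0.5 1.2 7.1] yaw 175.8 side [np.float64(258.2)] wrist [np.float64(259.8)]
```

Request:
{"op": "servo_tool", "data": {
  "increments": [
    {"tx": 0, "ty": 0, "tz": 0, "turn": -0.04},
    {"tx": 0, "ty": 0, "tz": 0, "turn": -0.08},
    {"tx": 0, "ty": 0, "tz": 0, "turn": -0.12}
  ]
}}

```text
t: 5.92
tcp_pos: [616.7, 45.4, 164.7]
eef_rot: [-0.023, 1.0, -0.001, -0.0]
force: [-18.5, -1.8, 30.0]
finger_gap: 36.3
finger_force: 104.9
```

```bash
python3 h.py 1
```

```text
t 5.92 MA 0.734 c -3.49 dr.22 0.056 F [-18.5  -1.8  30. ] yaw 182.7 side [np.float64(54.2), np.float64(262.2)] wrist [np.float64(263.8)]
```

Request:
{"op": "servo_tool", "data": {
  "increments": [
    {"tx": 0, "ty": 0, "tz": 0, "turn": -0.04},
    {"tx": 0, "ty": 0, "tz": 0, "turn": -0.08},
    {"tx": 0, "ty": 0, "tz": 0, "turn": -0.12}
  ]
}}

```text
t: 6.4
tcp_pos: [616.2, 45.3, 165.6]
eef_rot: [-0.083, 0.997, -0.001, -0.001]
force: [-54.7, -3.5, 73.5]
finger_gap: 36.1
finger_force: 126.1
```

```bash
python3 h.py 1
```

```text
t 6.40 MA 3.208 c -9.26 dr.22 -1.111 F [-54.7  -3.5  73.5] yaw 189.5 side [np.float64(58.5), np.float64(269.0)] wrist [np.float64(266.8)]
```

Request:
{"op": "servo_tool", "data": {
  "increments": [
    {"tx": 0, "ty": 0, "tz": 0, "turn": -0.04},
    {"tx": 0, "ty": 0, "tz": 0, "turn": -0.08},
    {"tx": 0, "ty": 0, "tz": 0, "turn": -0.12}
  ]
}}

```text
t: 6.88
tcp_pos: [614.6, 44.6, 165.7]
eef_rot: [-0.142, 0.99, -0.002, -0.003]
force: [-43.5, -6.7, 60.5]
finger_gap: 36.5
finger_force: 145.3
```

```bash
python3 h.py 1
```

```text
t 6.88 MA 2.046 c -9.56 dr.22 0.1 F [-43.5  -6.7  60.5] yaw 196.4 side [np.float64(270.0)] wrist [np.float64(271.2)]
```

Request:
{"op": "servo_tool", "data": {
  "increments": [
    {"tx": 0, "ty": 0, "tz": 0, "turn": 0},
    {"tx": 0, "ty": 0, "tz": 0, "turn": 0},
    {"tx": 0, "ty": 0, "tz": -4, "turn": 0.15},
    {"tx": 0, "ty": 0, "tz": -4, "turn": 0.33},
    {"tx": 0, "ty": 0, "tz": -4, "turn": 0.51},
    {"tx": 0, "ty": 0, "tz": -4, "turn": 0.69},
    {"tx": 0, "ty": 0, "tz": -4, "turn": 0.87},
    {"tx": 0, "ty": 0, "tz": -4, "turn": 1.05},
    {"tx": 0, "ty": 0, "tz": -4, "turn": 1.15},
    {"tx": 0, "ty": 0, "tz": -4, "turn": 1.15}
  ],
  "hand": 0.7
}}

```text
t: 8.22
tcp_pos: [617.6, 45.9, 167.0]
eef_rot: [0.418, 0.908, 0.0, 0.0]
force: [-0.2, 0.9, 0.0]
finger_gap: 59.8
finger_force: 0.0
```

```bash
python3 h.py 0; python3 -c "
from h import *
rel((617,45.4,167),133)"
```

```text
t 8.22 MA -0.008 c 0.45 dr.22 -0.095 F [-0.2  0.9  0. ] yaw 130.6 side [] wrist []
t 8.325 tcp [617.5  45.8 166.9] z [-0.  0. -1.] yaw 130.7 shift [ 0.  -0.6 -0.1] turn -0.041 q [ 0.23  0.67 -0.6   1.67  0.45  0.94  0.17] F [ 0.08 -0.32 -0.16] M [-0.024  0.002  0.016]
```

Request:
{"op": "servo_tool", "data": {
  "increments": [
    {"tx": 0, "ty": 0, "tz": 0, "turn": 0},
    {"tx": 0, "ty": 0, "tz": 0, "turn": 0},
    {"tx": 0, "ty": 0, "tz": 0, "turn": 0},
    {"tx": 0, "ty": 0, "tz": 0, "turn": 0}
  ],
  "hand": 0
}}

```text
t: 8.82
tcp_pos: [617.0, 45.3, 167.5]
eef_rot: [0.418, 0.908, -0.0, -0.0]
force: [-7.5, -2.3, 13.6]
finger_gap: 39.8
finger_force: 55.5
```

Request:
{"op": "servo_tool", "data": {
  "increments": [
    {"tx": 0, "ty": 0, "tz": 0, "turn": -0.05},
    {"tx": 0, "ty": 0, "tz": 0, "turn": -0.1},
    {"tx": 0, "ty": 0, "tz": 0, "turn": -0.15},
    {"tx": 0, "ty": 0, "tz": 0, "turn": -0.2}
  ]
}}

```text
t: 9.32
tcp_pos: [617.1, 45.0, 167.7]
eef_rot: [0.325, 0.946, -0.001, 0.0]
force: [-10.3, -4.4, 16.4]
finger_gap: 38.5
finger_force: 60.0
```

```bash
python3 h.py 1
```

```text
t 9.32 MA 0.937 c -3.82 dr.22 -0.058 F [-10.3  -4.4  16.4] yaw 142.1 side [] wrist []
```

Request:
{"op": "servo_tool", "data": {
  "increments": [
    {"tx": 0, "ty": 0, "tz": 0, "turn": -0.03},
    {"tx": 0, "ty": 0, "tz": 0, "turn": -0.06},
    {"tx": 0, "ty": 0, "tz": 0, "turn": -0.09}
  ]
}}

```text
t: 9.8
tcp_pos: [617.6, 44.6, 167.5]
eef_rot: [0.282, 0.959, -0.001, 0.0]
force: [-3.2, -4.4, 2.6]
finger_gap: 37.6
finger_force: 61.7
```

```bash
python3 h.py 1
```

```text
t 9.80 MA 0.824 c -2.85 dr.22 -0.166 F [-3.2 -4.4  2.6] yaw 147.2 side [] wrist []
```

Request:
{"op": "servo_tool", "data": {
  "increments": [
    {"tx": 0, "ty": 0, "tz": 0, "turn": -0.03},
    {"tx": 0, "ty": 0, "tz": 0, "turn": -0.06},
    {"tx": 0, "ty": 0, "tz": 0, "turn": -0.09}
  ]
}}

```text
t: 10.28
tcp_pos: [618.1, 44.4, 167.2]
eef_rot: [0.239, 0.971, -0.0, 0.001]
force: [2.2, -5.0, 2.4]
finger_gap: 37.0
finger_force: 59.0
```

```bash
python3 h.py 1
```

```text
t 10.28 MA 0.62 c -2.48 dr.22 -0.051 F [ 2.2 -5.   2.4] yaw 152.3 side [] wrist []
```

Request:
{"op": "servo_tool", "data": {
  "increments": [
    {"tx": 0, "ty": 0, "tz": 0, "turn": -0.03},
    {"tx": 0, "ty": 0, "tz": 0, "turn": -0.06},
    {"tx": 0, "ty": 0, "tz": 0, "turn": -0.09}
  ]
}}

```text
t: 10.75
tcp_pos: [617.5, 44.7, 167.3]
eef_rot: [0.195, 0.981, -0.001, 0.0]
force: [-2.9, -3.8, 8.7]
finger_gap: 36.5
finger_force: 57.7
```

```bash
python3 h.py 1
```

```text
t 10.75 MA 0.571 c -2.49 dr.22 -0.0 F [-2.9 -3.8  8.7] yaw 157.5 side [] wrist []
```

Request:
{"op": "servo_tool", "data": {
  "increments": [
    {"tx": 0, "ty": 0, "tz": 0, "turn": -0.03},
    {"tx": 0, "ty": 0, "tz": 0, "turn": -0.06},
    {"tx": 0, "ty": 0, "tz": 0, "turn": -0.09}
  ]
}}

```text
t: 11.22
tcp_pos: [617.7, 44.9, 167.1]
eef_rot: [0.151, 0.989, -0.0, 0.0]
force: [1.3, -6.1, 2.0]
finger_gap: 36.2
finger_force: 59.3
```

```bash
python3 h.py 1; sleep 0; python3 h.py 0
```

```text
t 11.22 MA 0.436 c -3.2 dr.22 0.3 F [ 1.3 -6.1  2. ] yaw 162.7 side [] wrist []
t 11.32 MA 0.814 c -2.74 dr.22 -0.184 F [ 1.1 -5.2  1.7] yaw 162.6 side [] wrist []
```

Run:
```python
from h import *
p,d=robot.snapshot('wrist'); q,_=robot.snapshot('side')
cv2.imwrite('pics/w2.png',np.hstack([p[60:420,140:500],cv2.resize(q[150:310,200:360],(360,360))]))
```

```text
(no output)
```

View pics/w2.png

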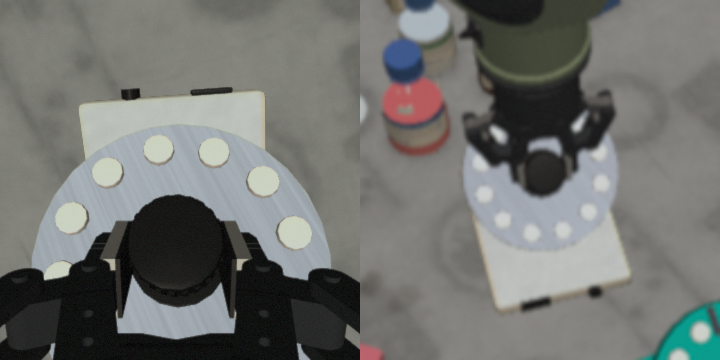

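```bash
python3 - <<'E'
s=open('h.py').read()
i=s.index("def samp"); s=s[:i]+'''def phase(n='side',img=None):
    p=robot.snapshot(n)[0] if img is None else img; m=robot.camera_model(n); th=np.radians(np.arange(125,235,.5)); acc=[]
    for r in (54,58,62):
        P=O+r*(np.cos(th)[:,None]*U+np.sin(th)[:,None]*Vv)+5*A
        c=P@m['view'][:3,:3].T+m['view'][:3,3]; u=c[:,0]/c[:,2]*m['fx']+m['cx']; v=c[:,1]/c[:,2]*m['fy']+m['cy']
        acc.append(cv2.remap(p[...,2].astype(np.float32)-.6*p[...,0],u[None].astype(np.float32),v[None].astype(np.float32),1)[0])
    a=np.mean(acc,0); a=a-a.mean(); f=lambda w:(a[:180]*np.exp(12j*th[:180])).sum()
    z=f(0); return np.degrees(np.angle(z))/12%30, abs(z)/abs(a).sum()
last=None
def samp(d):
    s=robot.state(); ph,q=phase(); M=s['wrist_torque']; f=s['force']
    L=[json.loads(x) for x in open('log2.jsonl')]; th=L[-1]['th']; th+=((ph+15-th)+15)%30-15
    json.dump(dict(t=s['t'],d=d,tcp=s['tcp_pos'].tolist(),q=s['eef_rot'].tolist(),F=f.tolist(),M=M.tolist(),th=th,tau=s['tau'].tolist(),dq=s['dq'].tolist()),open('log2.jsonl','a')); open('log2.jsonl','a').write('\\n')
    yaw=np.degrees(np.arctan2(*R.from_quat(s['eef_rot']).as_matrix()[[1,0],0]))%360
    print('t %.2f'%s['t'],'rib %.1f q %.2f'%(th,q),'MA',(M@A).round(3),'c',np.round(.557*f[1]+.134*f[0],2),'M',M.round(2),'F',f.round(1),'ff',s['finger_force'].round(0),'yaw',yaw.round(1))
if __name__=='__main__': samp(int(sys.argv[1]))
'''
open('h.py','w').write(s)
E
python3 - <<'E'
from h import *
for f in ('side0','s1','s2'): print(f,phase('side',cv2.imread(f'pics/{f}.png')))
print(phase('side'),phase('wrist'),phase('top'))
for _ in range(5):
    s=robot.state(); print(s['t'],s['wrist_torque'].round(3),(s['wrist_torque']@A).round(3),s['force'].round(2),s['tau'].round(2)[6],s['dq'].round(3)[6]); robot.snapshot('side')
E
```

```text
side0 (np.float64(13.176980517401146), np.float64(0.49983861872054064))
s1 (np.float64(13.109605288656304), np.float64(0.5024423217759583))
s2 (np.float64(2.437139128909204), np.float64(0.5803191920137852))
(np.float64(7.788822552063433), np.float64(0.5803945083921899)) (np.float64(7.918759749552366), np.float64(0.5557043691523076)) (np.float64(5.615329727870264), np.float64(0.10965826959074368))
11.675 [-1.478 -0.629  0.057] 0.786 [ 1.53 -5.92  2.53] -0.05 0.001
11.725 [-1.46  -0.612  0.019] 0.747 [ 0.79 -6.12  1.61] -0.05 -0.001
11.775 [-1.524 -0.554  0.074] 0.835 [ 1.86 -5.41  1.96] -0.05 -0.0
11.825 [-1.519 -0.616  0.05 ] 0.805 [ 1.45 -5.95  2.33] -0.05 0.001
11.875 [-1.48  -0.584  0.051] 0.789 [ 1.96 -5.76  2.07] -0.05 -0.001
```

```bash
echo '{"th":292.8}' > log2.jsonl; python3 h.py 0
```

```text
Traceback (most recent call last):
  File "h.py", line 53, in <module>
    if __name__=='__main__': samp(int(sys.argv[1]))
                             ~~~~^^^^^^^^^^^^^^^^^^
  File "h.py", line 52, in samp
    print('t %.2f'%s['t'],'rib %.1f q %.2f'%(th,q),'MA',(M@A).round(3),'c',np.round(.557*f[1]+.134*f[0],2),'M',M.round(2),'F',f.round(1),'ff',s['finger_force'].round(0),'yaw',yaw.round(1))
                                                                                                                                              ^^^^^^^^^^^^^^^^^^^^^^^
AttributeError: 'float' object has no attribute 'round'
```

Request:
{"op": "servo_tool", "data": {
  "increments": [
    {"tx": 0, "ty": -1, "tz": 0, "turn": 0},
    {"tx": 0, "ty": -1, "tz": 0, "turn": 0},
    {"tx": 0, "ty": -1, "tz": 0, "turn": 0}
  ]
}}

```text
t: 12.35
tcp_pos: [617.7, 44.8, 167.1]
eef_rot: [0.151, 0.988, 0.0, 0.001]
force: [4.0, -2.2, -2.0]
finger_gap: 36.1
finger_force: 60.0
```

```bash
python3 h.py 0
```

```text
Traceback (most recent call last):
  File "h.py", line 53, in <module>
    if __name__=='__main__': samp(int(sys.argv[1]))
                             ~~~~^^^^^^^^^^^^^^^^^^
  File "h.py", line 52, in samp
    print('t %.2f'%s['t'],'rib %.1f q %.2f'%(th,q),'MA',(M@A).round(3),'c',np.round(.557*f[1]+.134*f[0],2),'M',M.round(2),'F',f.round(1),'ff',s['finger_force'].round(0),'yaw',yaw.round(1))
                                                                                                                                              ^^^^^^^^^^^^^^^^^^^^^^^
AttributeError: 'float' object has no attribute 'round'
```

Request:
{"op": "servo_tool", "data": {
  "increments": [
    {"tx": 0, "ty": -1.5, "tz": 0, "turn": 0},
    {"tx": 0, "ty": -1.5, "tz": 0, "turn": 0},
    {"tx": 0, "ty": -1.5, "tz": 0, "turn": 0}
  ]
}}

```text
t: 12.78
tcp_pos: [617.7, 44.7, 167.0]
eef_rot: [0.151, 0.989, 0.002, 0.001]
force: [9.8, 5.9, -8.1]
finger_gap: 36.0
finger_force: 61.6
```

```bash
python3 h.py 0
```

```text
Traceback (most recent call last):
  File "h.py", line 53, in <module>
    if __name__=='__main__': samp(int(sys.argv[1]))
                             ~~~~^^^^^^^^^^^^^^^^^^
  File "h.py", line 52, in samp
    print('t %.2f'%s['t'],'rib %.1f q %.2f'%(th,q),'MA',(M@A).round(3),'c',np.round(.557*f[1]+.134*f[0],2),'M',M.round(2),'F',f.round(1),'ff',s['finger_force'].round(0),'yaw',yaw.round(1))
                                                                                                                                              ^^^^^^^^^^^^^^^^^^^^^^^
AttributeError: 'float' object has no attribute 'round'
```

Request:
{"op": "servo_tool", "data": {
  "increments": [
    {"tx": 0, "ty": 4, "tz": 0, "turn": 0},
    {"tx": 0, "ty": 4, "tz": 0, "turn": 0},
    {"tx": 0, "ty": 4, "tz": 0, "turn": 0}
  ]
}}

```text
t: 13.2
tcp_pos: [617.8, 45.0, 167.0]
eef_rot: [0.152, 0.988, -0.001, -0.0]
force: [-2.3, -13.6, 5.1]
finger_gap: 36.3
finger_force: 63.7
```

```bash
python3 h.py 0
```

```text
Traceback (most recent call last):
  File "h.py", line 53, in <module>
    if __name__=='__main__': samp(int(sys.argv[1]))
                             ~~~~^^^^^^^^^^^^^^^^^^
  File "h.py", line 52, in samp
    print('t %.2f'%s['t'],'rib %.1f q %.2f'%(th,q),'MA',(M@A).round(3),'c',np.round(.557*f[1]+.134*f[0],2),'M',M.round(2),'F',f.round(1),'ff',s['finger_force'].round(0),'yaw',yaw.round(1))
                                                                                                                                              ^^^^^^^^^^^^^^^^^^^^^^^
AttributeError: 'float' object has no attribute 'round'
```

Request:
{"op": "servo_tool", "data": {
  "increments": [
    {"tx": 0, "ty": -2, "tz": 0, "turn": 0},
    {"tx": 0, "ty": -2, "tz": 0, "turn": 0},
    {"tx": 0, "ty": -2, "tz": 0, "turn": 0}
  ]
}}

```text
t: 13.62
tcp_pos: [617.7, 44.9, 167.0]
eef_rot: [0.151, 0.988, 0.0, 0.0]
force: [4.6, -4.3, -1.3]
finger_gap: 35.9
finger_force: 62.6
```

```bash
python3 h.py 0
```

```text
Traceback (most recent call last):
  File "h.py", line 53, in <module>
    if __name__=='__main__': samp(int(sys.argv[1]))
                             ~~~~^^^^^^^^^^^^^^^^^^
  File "h.py", line 52, in samp
    print('t %.2f'%s['t'],'rib %.1f q %.2f'%(th,q),'MA',(M@A).round(3),'c',np.round(.557*f[1]+.134*f[0],2),'M',M.round(2),'F',f.round(1),'ff',s['finger_force'].round(0),'yaw',yaw.round(1))
                                                                                                                                              ^^^^^^^^^^^^^^^^^^^^^^^
AttributeError: 'float' object has no attribute 'round'
```

```bash
sed -i "s/s\['finger_force'\].round(0)/round(s['finger_force'])/" h.py
python3 - <<'E'
import json,numpy as np
from h import A,G
L=[json.loads(x) for x in open('log2.jsonl')][1:]
for l in L:
    M=np.array(l['M']);F=np.array(l['F']);c=.557*F[1]+.134*F[0]
    print(round(l['t'],2),round(l['th'],1),M.round(3),F.round(1),'MA',(M@A).round(3),'c',c.round(2),'MA+.2c..',[(M@A+h*c+np.cross((np.array(l['tcp'])-G)/1e3,F)@A).round(3) for h in(0,.15,.2,.25)])
# lever fit: M=m0+r x F
a=[];b=[]
for l in L:
    F=np.array(l['F']); S=-np.cross(np.eye(3),F).T  # r x F = ?
    S=np.column_stack([np.cross(e,F) for e in np.eye(3)]); a.append(np.hstack([S,np.eye(3)])); b.append(l['M'])
x,res,*_=np.linalg.lstsq(np.vstack(a),np.hstack(b),rcond=None); print(x.round(3),res)
E
```

```text
11.93 292.8 [-1.525 -0.541  0.031] [ 2.  -5.5  1.9] MA 0.803 c -2.8 MA+.2c.. [np.float64(0.776), np.float64(0.356), np.float64(0.216), np.float64(0.076)]
12.35 292.8 [-0.661 -1.37  -0.067] [ 4.  -2.2 -2. ] MA 0.129 c -0.68 MA+.2c.. [np.float64(0.124), np.float64(0.021), np.float64(-0.013), np.float64(-0.047)]
12.78 292.8 [ 0.961 -2.517  0.005] [ 9.8  5.9 -8.1] MA -0.869 c 4.61 MA+.2c.. [np.float64(-0.822), np.float64(-0.131), np.float64(0.1), np.float64(0.33)]
13.2 292.8 [-2.606 -0.058  0.285] [ -2.3 -13.6   5.1] MA 1.678 c -7.88 MA+.2c.. [np.float64(1.599), np.float64(0.416), np.float64(0.022), np.float64(-0.372)]
13.62 292.8 [-0.774 -1.274  0.188] [ 4.6 -4.3 -1.3] MA 0.415 c -1.78 MA+.2c.. [np.float64(0.398), np.float64(0.132), np.float64(0.043), np.float64(-0.046)]
[-0.131 -0.183 -0.06  -0.844 -0.821 -1.089] [0.06233235]
```

Request:
{"op": "servo_tool", "data": {
  "increments": [
    {"tx": 0, "ty": -0.6, "tz": 0, "turn": 0},
    {"tx": 0, "ty": -0.6, "tz": 0, "turn": 0.05},
    {"tx": 0, "ty": -0.6, "tz": 0, "turn": 0.23},
    {"tx": 0, "ty": -0.6, "tz": 0, "turn": 0.41},
    {"tx": 0, "ty": -0.6, "tz": 0, "turn": 0.55},
    {"tx": 0, "ty": -0.6, "tz": 0, "turn": 0.55}
  ],
  "hand": 0.7
}}

```text
t: 14.42
tcp_pos: [616.9, 45.2, 167.1]
eef_rot: [0.413, 0.911, 0.0, -0.0]
force: [-0.7, -0.4, -0.5]
finger_gap: 59.8
finger_force: 0.0
```

Request:
{"op": "servo_tool", "data": {
  "increments": [
    {"tx": 0, "ty": 0, "tz": 0, "turn": 0},
    {"tx": 0, "ty": 0, "tz": 0, "turn": 0},
    {"tx": 0, "ty": 0, "tz": 0, "turn": 0},
    {"tx": 0, "ty": 0, "tz": 0, "turn": -0.04},
    {"tx": 0, "ty": 0, "tz": 0, "turn": -0.08}
  ],
  "hand": 0
}}

```text
t: 15.05
tcp_pos: [616.5, 45.5, 168.3]
eef_rot: [0.375, 0.927, 0.0, -0.0]
force: [-18.1, 0.7, 28.3]
finger_gap: 38.9
finger_force: 60.0
```

```bash
python3 h.py 1
```

```text
t 15.05 rib 295.8 q 0.57 MA 0.414 c -2.06 M [0.68 3.11 0.46] F [-18.1   0.7  28.3] ff 60 yaw 135.9
```

Request:
{"op": "servo_tool", "data": {
  "increments": [
    {"tx": 0, "ty": 0, "tz": 0, "turn": -0.03},
    {"tx": 0, "ty": 0, "tz": 0, "turn": -0.06},
    {"tx": 0, "ty": 0, "tz": 0, "turn": -0.09}
  ]
}}

```text
t: 15.48
tcp_pos: [616.2, 45.4, 168.4]
eef_rot: [0.334, 0.943, -0.0, -0.001]
force: [-16.4, 1.6, 30.6]
finger_gap: 38.4
finger_force: 54.2
```

```bash
python3 h.py 1
```

```text
t 15.47 rib 300.7 q 0.57 MA 0.213 c -1.32 M [-0.15  3.9  -0.48] F [-16.4   1.6  30.6] ff 54 yaw 141.0
```

Request:
{"op": "servo_tool", "data": {
  "increments": [
    {"tx": 0, "ty": 0, "tz": 0, "turn": -0.03},
    {"tx": 0, "ty": 0, "tz": 0, "turn": -0.06},
    {"tx": 0, "ty": 0, "tz": 0, "turn": -0.09}
  ]
}}

```text
t: 15.9
tcp_pos: [617.1, 44.8, 167.9]
eef_rot: [0.291, 0.957, 0.0, 0.0]
force: [-6.3, -0.2, 16.2]
finger_gap: 37.5
finger_force: 57.1
```

```bash
python3 h.py 1
```

```text
t 15.90 rib 303.0 q 0.58 MA 0.209 c -0.97 M [-0.22  1.27 -0.1 ] F [-6.3 -0.2 16.2] ff 57 yaw 146.2
```

Request:
{"op": "servo_tool", "data": {
  "increments": [
    {"tx": 0, "ty": 0, "tz": 0, "turn": -0.03},
    {"tx": 0, "ty": 0, "tz": 0, "turn": -0.06},
    {"tx": 0, "ty": 0, "tz": 0, "turn": -0.09}
  ]
}}

```text
t: 16.32
tcp_pos: [617.7, 44.4, 167.6]
eef_rot: [0.248, 0.969, 0.0, 0.001]
force: [0.8, -1.4, 8.4]
finger_gap: 37.1
finger_force: 57.6
```

```bash
python3 h.py 1
```

```text
t 16.32 rib 306.3 q 0.57 MA 0.093 c -0.68 M [-0.48 -0.31 -0.16] F [ 0.8 -1.4  8.4] ff 58 yaw 151.3
```

Request:
{"op": "servo_tool", "data": {
  "increments": [
    {"tx": 0, "ty": 0, "tz": 0, "turn": -0.03},
    {"tx": 0, "ty": 0, "tz": 0, "turn": -0.06},
    {"tx": 0, "ty": 0, "tz": 0, "turn": -0.09}
  ]
}}

```text
t: 16.75
tcp_pos: [618.1, 44.5, 167.3]
eef_rot: [0.204, 0.979, 0.001, 0.001]
force: [-14.6, 4.4, 17.7]
finger_gap: 36.6
finger_force: 61.2
```

```bash
python3 h.py 1
```

```text
t 16.75 rib 308.7 q 0.57 MA 0.223 c 0.51 M [1.62 2.47 0.97] F [-14.6   4.4  17.7] ff 61 yaw 156.4
```

Request:
{"op": "servo_tool", "data": {
  "increments": [
    {"tx": 0, "ty": 0, "tz": 0, "turn": -0.03},
    {"tx": 0, "ty": 0, "tz": 0, "turn": -0.06},
    {"tx": 0, "ty": 0, "tz": 0, "turn": -0.09}
  ]
}}

```text
t: 17.18
tcp_pos: [618.1, 44.6, 167.2]
eef_rot: [0.16, 0.987, 0.001, 0.001]
force: [13.4, 0.9, -7.3]
finger_gap: 35.9
finger_force: 60.5
```

```bash
python3 h.py 1
```

```text
t 17.18 rib 311.2 q 0.57 MA -0.48 c 2.3 M [ 0.11 -3.39  0.04] F [13.4  0.9 -7.3] ff 60 yaw 161.6
```

```bash
cat > fit.py <<'E'
from h import *
D=[]
pre=[(-20.8,-2.9,33.8,-1.196,4.605,-.518,616.5,45.6,164.8,243.5),(-3.6,-5.6,9.3,-.69,.23,.291,617.8,44.8,163.9,248),(-12.9,-.8,11.8,.549,2.262,.421,618.4,44.7,163.4,252.5),(4.6,.6,-2.2,-1.529,-.921,-1.206,618.3,44.9,163.5,257)]
for r in pre: D.append((r[:3],r[3:6],r[6:9],r[9],1))
th2=[276,279,283,287,292]
i=0
for l in open('log.jsonl'):
    l=json.loads(l)
    if not l['d']: continue
    if l['t']<6: D.append((l['F'],l['M'],l['tcp'],l['wrist'][0]+3,1))
    elif l['t']>9: D.append((l['F'],l['M'],l['tcp'],th2[i],1)); i+=1
for l in [json.loads(x) for x in open('log2.jsonl')][1:]:
    if l['d']: D.append((l['F'],l['M'],l['tcp'],l['th'],l['d']))
F=np.array([d[0] for d in D]);M=np.array([d[1] for d in D]);T=np.array([d[2] for d in D]);th=np.radians([d[3] for d in D]);dr=np.array([d[4] for d in D])
def drive(p):
    lz,gx,gy=p[:3]; a=A+p[3]*U+p[4]*Vv
    return -(M+np.cross((T-G)/1e3+np.array([0,0,lz]),F)+np.cross(np.array([gx,gy,0]),F))@a
pr=np.array([.2,0,0,0,0]); sg=np.array([.02,.003,.003,.02,.02])
def res(p,ps):
    m=.17*dr-p[5]*np.sin(th+ps); return np.r_[(drive(p)-m)/.1]
if __name__=='__main__':
    from scipy.special import huber
    print('drive .2',[(int(np.degrees(x)),int(y),round(z,2)) for x,y,z in zip(th,dr,drive(pr))])
    for ps in np.arange(0,360,20):
        f=lambda p:np.r_[np.sign(r:=res(p,np.radians(ps)))*np.sqrt(2*huber(1,abs(r))),(p[:5]-pr)/sg,(p[5]-.125)/.01]
        s=least_squares(f,np.r_[pr,.125]); print(ps,'cost',round(s.cost,2),s.x.round(3))
E
python3 fit.py
```

```text
drive .2 [(243, 1, np.float64(0.05)), (248, 1, np.float64(0.09)), (252, 1, np.float64(0.11)), (257, 1, np.float64(0.06)), (262, 1, np.float64(-0.08)), (266, 1, np.float64(-0.01)), (276, 1, np.float64(-0.14)), (279, 1, np.float64(-0.22)), (283, 1, np.float64(-0.1)), (287, 1, np.float64(-0.05)), (292, 1, np.float64(0.24)), (295, 1, np.float64(0.02)), (300, 1, np.float64(0.06)), (303, 1, np.float64(-0.01)), (306, 1, np.float64(0.05)), (308, 1, np.float64(-0.33)), (311, 1, np.float64(-0.01))]
0 cost 31.55 [0.248 0.002 0.002 0.008 0.028 0.114]
20 cost 29.49 [0.249 0.002 0.002 0.008 0.027 0.116]
40 cost 26.29 [0.247 0.002 0.002 0.008 0.025 0.119]
60 cost 22.41 [0.242 0.002 0.002 0.008 0.022 0.122]
80 cost 18.45 [0.235 0.002 0.002 0.009 0.019 0.125]
100 cost 14.99 [0.226 0.001 0.001 0.009 0.016 0.128]
120 cost 12.38 [0.219 0.001 0.001 0.007 0.013 0.129]
140 cost 10.93 [0.212 0.001 0.001 0.005 0.01  0.129]
160 cost 10.53 [0.208 0.    0.001 0.003 0.009 0.129]
180 cost 11.08 [0.205 0.    0.001 0.003 0.009 0.129]
200 cost 12.68 [0.206 0.001 0.002 0.003 0.01  0.129]
220 cost 15.29 [0.21  0.001 0.002 0.004 0.012 0.127]
240 cost 18.69 [0.215 0.001 0.002 0.006 0.014 0.125]
260 cost 22.43 [0.221 0.001 0.002 0.009 0.016 0.122]
280 cost 26.1 [0.227 0.002 0.002 0.012 0.019 0.12 ]
300 cost 29.23 [0.234 0.002 0.002 0.011 0.022 0.117]
320 cost 31.35 [0.24  0.002 0.002 0.01  0.024 0.115]
340 cost 32.17 [0.245 0.002 0.002 0.009 0.026 0.114]
```

Request:
{"op": "servo_tool", "data": {
  "increments": [
    {"tx": 0, "ty": 0, "tz": 0, "turn": 0},
    {"tx": 0, "ty": 0, "tz": 0, "turn": 0.05},
    {"tx": 0, "ty": 0, "tz": 0, "turn": 0.23},
    {"tx": 0, "ty": 0, "tz": 0, "turn": 0.41},
    {"tx": 0, "ty": 0, "tz": 0, "turn": 0.57},
    {"tx": 0, "ty": 0, "tz": 0, "turn": 0.57}
  ],
  "hand": 0.7
}}

```text
t: 17.98
tcp_pos: [616.8, 44.8, 166.9]
eef_rot: [0.431, 0.902, -0.0, -0.0]
force: [-0.4, 0.3, 0.5]
finger_gap: 59.6
finger_force: 0.0
```

Request:
{"op": "servo_tool", "data": {
  "increments": [
    {"tx": 0, "ty": 0, "tz": 0, "turn": 0},
    {"tx": 0, "ty": 0, "tz": 0, "turn": 0},
    {"tx": 0, "ty": 0, "tz": 0, "turn": 0},
    {"tx": 0, "ty": 0, "tz": 0, "turn": -0.06},
    {"tx": 0, "ty": 0, "tz": 0, "turn": -0.12},
    {"tx": 0, "ty": 0, "tz": 0, "turn": -0.18}
  ],
  "hand": 0
}}

```text
t: 18.73
tcp_pos: [616.3, 45.4, 168.5]
eef_rot: [0.347, 0.938, -0.0, -0.0]
force: [-16.6, 2.2, 30.6]
finger_gap: 38.5
finger_force: 53.8
```

```bash
python3 h.py 1
```

```text
t 18.73 rib 319.4 q 0.59 MA 0.132 c -1.01 M [-0.15  3.9  -0.58] F [-16.6   2.2  30.6] ff 54 yaw 139.4
```

Request:
{"op": "servo_tool", "data": {
  "increments": [
    {"tx": 0, "ty": 0, "tz": 0, "turn": -0.06}
  ]
}}

```text
t: 18.9
tcp_pos: [617.3, 44.7, 167.9]
eef_rot: [0.319, 0.948, 0.0, 0.0]
force: [-5.6, -1.6, 14.7]
finger_gap: 38.3
finger_force: 59.0
```

```bash
python3 h.py 1
```

```text
t 18.90 rib 320.2 q 0.59 MA 0.251 c -1.64 M [0.09 0.76 0.24] F [-5.6 -1.6 14.7] ff 59 yaw 142.8
```

Request:
{"op": "servo_tool", "data": {
  "increments": [
    {"tx": 0, "ty": 0, "tz": 0, "turn": -0.06}
  ]
}}

```text
t: 19.08
tcp_pos: [617.2, 44.6, 168.0]
eef_rot: [0.291, 0.957, 0.0, 0.0]
force: [-5.4, -0.4, 13.2]
finger_gap: 37.9
finger_force: 55.5
```

```bash
python3 h.py 1
```

```text
t 19.07 rib 323.0 q 0.58 MA 0.164 c -0.95 M [-0.61  0.61 -0.32] F [-5.4 -0.4 13.2] ff 56 yaw 146.2
```

Request:
{"op": "servo_tool", "data": {
  "increments": [
    {"tx": 0, "ty": 0, "tz": 0, "turn": -0.06}
  ]
}}

```text
t: 19.25
tcp_pos: [617.9, 44.3, 167.6]
eef_rot: [0.262, 0.965, 0.0, 0.001]
force: [1.7, -1.1, 8.3]
finger_gap: 37.4
finger_force: 57.7
```

```bash
python3 h.py 1
```

```text
t 19.25 rib 324.4 q 0.57 MA 0.036 c -0.4 M [-0.41 -0.58 -0.14] F [ 1.7 -1.1  8.3] ff 58 yaw 149.6
```

Request:
{"op": "servo_tool", "data": {
  "increments": [
    {"tx": 0, "ty": 0, "tz": 0, "turn": -0.06}
  ]
}}

```text
t: 19.42
tcp_pos: [618.3, 44.1, 167.4]
eef_rot: [0.233, 0.972, 0.0, 0.001]
force: [11.6, -2.0, -3.3]
finger_gap: 36.9
finger_force: 58.8
```

```bash
python3 h.py 1
```

```text
t 19.43 rib 326.5 q 0.58 MA -0.129 c 0.44 M [-0.53 -3.17  0.  ] F [11.6 -2.  -3.3] ff 59 yaw 153.0
```

Request:
{"op": "servo_tool", "data": {
  "increments": [
    {"tx": 0, "ty": 0, "tz": 0, "turn": -0.06}
  ]
}}

```text
t: 19.6
tcp_pos: [617.8, 44.6, 167.5]
eef_rot: [0.204, 0.979, 0.0, 0.001]
force: [0.8, -3.1, 7.7]
finger_gap: 36.4
finger_force: 58.9
```

```bash
python3 h.py 1
```

```text
t 19.60 rib 328.2 q 0.57 MA 0.079 c -1.62 M [-0.31 -0.78  0.01] F [ 0.8 -3.1  7.7] ff 59 yaw 156.5
```

Request:
{"op": "servo_tool", "data": {
  "increments": [
    {"tx": 0, "ty": 0, "tz": 0, "turn": -0.06}
  ]
}}

```text
t: 19.77
tcp_pos: [618.2, 44.5, 167.4]
eef_rot: [0.174, 0.985, 0.001, 0.001]
force: [14.4, -0.2, -7.4]
finger_gap: 36.1
finger_force: 60.3
```

```bash
python3 h.py 1
```

```text
t 19.77 rib 329.8 q 0.56 MA -0.489 c 1.85 M [ 0.15 -3.49  0.08] F [14.4 -0.2 -7.4] ff 60 yaw 159.9
```

Request:
{"op": "servo_tool", "data": {
  "increments": [
    {"tx": 0, "ty": 0, "tz": 0, "turn": -0.06}
  ]
}}

```text
t: 19.95
tcp_pos: [617.8, 44.7, 167.4]
eef_rot: [0.145, 0.989, 0.0, 0.001]
force: [4.4, 2.2, 0.3]
finger_gap: 36.1
finger_force: 59.4
```

```bash
python3 h.py 1; python3 fit.py
```

```text
t 19.95 rib 331.5 q 0.59 MA -0.591 c 1.82 M [-0.13 -1.04 -0.64] F [4.4 2.2 0.3] ff 59 yaw 163.3
drive .2 [(243, 1, np.float64(0.05)), (248, 1, np.float64(0.09)), (252, 1, np.float64(0.11)), (257, 1, np.float64(0.06)), (262, 1, np.float64(-0.08)), (266, 1, np.float64(-0.01)), (276, 1, np.float64(-0.14)), (279, 1, np.float64(-0.22)), (283, 1, np.float64(-0.1)), (287, 1, np.float64(-0.05)), (292, 1, np.float64(0.24)), (295, 1, np.float64(0.02)), (300, 1, np.float64(0.06)), (303, 1, np.float64(-0.01)), (306, 1, np.float64(0.05)), (308, 1, np.float64(-0.33)), (311, 1, np.float64(-0.01)), (319, 1, np.float64(0.08)), (320, 1, np.float64(0.09)), (323, 1, np.float64(0.03)), (324, 1, np.float64(0.04)), (326, 1, np.float64(0.03)), (328, 1, np.float64(0.26)), (329, 1, np.float64(0.09)), (331, 1, np.float64(0.21))]
0 cost 37.66 [0.243 0.003 0.004 0.013 0.032 0.111]
20 cost 34.13 [0.244 0.003 0.004 0.011 0.03  0.115]
40 cost 29.7 [0.242 0.002 0.003 0.01  0.027 0.119]
60 cost 25.2 [0.238 0.002 0.002 0.009 0.022 0.122]
80 cost 21.36 [0.233 0.001 0.001 0.009 0.017 0.124]
100 cost 18.31 [0.225 0.001 0.    0.008 0.013 0.125]
120 cost 15.87 [0.218 0.001 0.    0.007 0.01  0.126]
140 cost 14.11 [ 0.212  0.    -0.     0.005  0.008  0.127]
160 cost 13.09 [0.208 0.    0.    0.003 0.008 0.128]
180 cost 13.14 [0.205 0.    0.001 0.003 0.009 0.129]
200 cost 14.85 [0.205 0.001 0.002 0.004 0.013 0.129]
220 cost 18.6 [0.208 0.001 0.004 0.006 0.016 0.127]
240 cost 23.77 [0.213 0.002 0.004 0.008 0.019 0.123]
260 cost 29.29 [0.219 0.002 0.005 0.011 0.022 0.118]
280 cost 34.2 [0.225 0.002 0.005 0.014 0.025 0.114]
300 cost 37.83 [0.23  0.002 0.005 0.015 0.028 0.111]
320 cost 39.69 [0.236 0.003 0.005 0.014 0.03  0.109]
340 cost 39.61 [0.24  0.003 0.005 0.014 0.031 0.109]
```

Request:
{"op": "servo_tool", "data": {
  "increments": [
    {"tx": 0, "ty": 0, "tz": 0, "turn": 0},
    {"tx": 0, "ty": 0, "tz": 0, "turn": 0.05},
    {"tx": 0, "ty": 0, "tz": 0, "turn": 0.23},
    {"tx": 0, "ty": 0, "tz": 0, "turn": 0.41},
    {"tx": 0, "ty": 0, "tz": 0, "turn": 0.58},
    {"tx": 0, "ty": 0, "tz": 0, "turn": 0.58}
  ],
  "hand": 0.7
}}

```text
t: 20.75
tcp_pos: [616.9, 44.6, 167.0]
eef_rot: [0.422, 0.906, -0.0, -0.0]
force: [-0.2, 0.2, -0.9]
finger_gap: 60.0
finger_force: 0.0
```

Request:
{"op": "servo_tool", "data": {
  "increments": [
    {"tx": 0, "ty": 0, "tz": 0, "turn": 0},
    {"tx": 0, "ty": 0, "tz": 0, "turn": 0},
    {"tx": 0, "ty": 0, "tz": 0, "turn": 0},
    {"tx": 0, "ty": 0, "tz": 0, "turn": -0.06},
    {"tx": 0, "ty": 0, "tz": 0, "turn": -0.12},
    {"tx": 0, "ty": 0, "tz": 0, "turn": -0.18}
  ],
  "hand": 0
}}

```text
t: 21.5
tcp_pos: [616.3, 45.3, 168.4]
eef_rot: [0.337, 0.941, -0.0, -0.001]
force: [-16.4, 1.5, 30.7]
finger_gap: 38.4
finger_force: 53.9
```

```bash
python3 h.py 1
```

```text
t 21.50 rib 338.9 q 0.57 MA 0.035 c -1.34 M [-0.09  3.88 -0.65] F [-16.4   1.5  30.7] ff 54 yaw 140.6
```

Request:
{"op": "servo_tool", "data": {
  "increments": [
    {"tx": 0, "ty": 0, "tz": 0, "turn": -0.08}
  ]
}}

```text
t: 21.68
tcp_pos: [617.3, 44.6, 167.9]
eef_rot: [0.3, 0.954, 0.0, 0.0]
force: [-5.9, -1.4, 15.4]
finger_gap: 37.8
finger_force: 57.8
```

```bash
python3 h.py 1
```

```text
t 21.68 rib 340.3 q 0.57 MA 0.202 c -1.57 M [-0.17  0.92 -0.02] F [-5.9 -1.4 15.4] ff 58 yaw 145.1
```

Request:
{"op": "servo_tool", "data": {
  "increments": [
    {"tx": 0, "ty": 0, "tz": 0, "turn": -0.08}
  ]
}}

```text
t: 21.85
tcp_pos: [617.9, 44.3, 167.7]
eef_rot: [0.262, 0.965, 0.0, 0.001]
force: [1.7, -2.9, 6.0]
finger_gap: 37.3
finger_force: 58.7
```

```bash
python3 h.py 1
```

```text
t 21.85 rib 343.1 q 0.56 MA -0.05 c -1.37 M [-0.09 -0.93  0.03] F [ 1.7 -2.9  6. ] ff 59 yaw 149.7
```

Request:
{"op": "servo_tool", "data": {
  "increments": [
    {"tx": 0, "ty": 0, "tz": 0, "turn": -0.08}
  ]
}}

```text
t: 22.02
tcp_pos: [618.5, 44.1, 167.5]
eef_rot: [0.223, 0.975, 0.0, 0.001]
force: [19.8, -4.2, -9.8]
finger_gap: 36.9
finger_force: 60.1
```

```bash
python3 h.py 1
```

```text
t 22.02 rib 345.9 q 0.58 MA -0.198 c 0.34 M [-0.45 -4.59  0.21] F [19.8 -4.2 -9.8] ff 60 yaw 154.2
```

Request:
{"op": "servo_tool", "data": {
  "increments": [
    {"tx": 0, "ty": 0, "tz": 0, "turn": -0.08}
  ]
}}

```text
t: 22.2
tcp_pos: [617.9, 44.5, 167.6]
eef_rot: [0.184, 0.983, 0.0, 0.001]
force: [2.6, -0.1, 3.4]
finger_gap: 36.2
finger_force: 58.9
```

```bash
python3 h.py 1
```

```text
t 22.20 rib 347.6 q 0.59 MA -0.301 c 0.27 M [ 0.02 -0.9  -0.21] F [ 2.6 -0.1  3.4] ff 59 yaw 158.8
```

Request:
{"op": "servo_tool", "data": {
  "increments": [
    {"tx": 0, "ty": 0, "tz": 0, "turn": -0.08}
  ]
}}

```text
t: 22.38
tcp_pos: [618.8, 44.5, 167.3]
eef_rot: [0.145, 0.989, 0.001, 0.002]
force: [15.0, 2.6, -9.1]
finger_gap: 35.8
finger_force: 60.8
```

```bash
python3 h.py 1
```

```text
t 22.38 rib 349.5 q 0.59 MA -0.941 c 3.47 M [-0.03 -3.55 -0.58] F [15.   2.6 -9.1] ff 61 yaw 163.4
```

Request:
{"op": "servo_tool", "data": {
  "increments": [
    {"tx": 0, "ty": 0, "tz": 0, "turn": 0},
    {"tx": 0, "ty": 0, "tz": 0, "turn": 0.05},
    {"tx": 0, "ty": 0, "tz": 0, "turn": 0.23},
    {"tx": 0, "ty": 0, "tz": 0, "turn": 0.41},
    {"tx": 0, "ty": 0, "tz": 0, "turn": 0.58},
    {"tx": 0, "ty": 0, "tz": 0, "turn": 0.58}
  ],
  "hand": 0.7
}}

```text
t: 23.18
tcp_pos: [616.9, 44.7, 167.0]
eef_rot: [0.422, 0.906, -0.0, -0.0]
force: [0.9, 0.0, -0.7]
finger_gap: 59.8
finger_force: 0.0
```

Request:
{"op": "servo_tool", "data": {
  "increments": [
    {"tx": 0, "ty": 0, "tz": 0, "turn": 0},
    {"tx": 0, "ty": 0, "tz": 0, "turn": 0},
    {"tx": 0, "ty": 0, "tz": 0, "turn": 0},
    {"tx": 0, "ty": 0, "tz": 0, "turn": -0.06},
    {"tx": 0, "ty": 0, "tz": 0, "turn": -0.12},
    {"tx": 0, "ty": 0, "tz": 0, "turn": -0.18}
  ],
  "hand": 0
}}

```text
t: 23.92
tcp_pos: [616.2, 45.4, 168.5]
eef_rot: [0.337, 0.941, -0.0, -0.001]
force: [-16.8, 3.0, 30.8]
finger_gap: 38.3
finger_force: 54.1
```

```bash
python3 h.py 1
```

```text
t 23.93 rib 356.9 q 0.57 MA 0.015 c -0.59 M [-0.09  3.94 -0.69] F [-16.8   3.   30.8] ff 54 yaw 140.6
```

Request:
{"op": "servo_tool", "data": {
  "increments": [
    {"tx": 0, "ty": 0, "tz": 0, "turn": -0.08}
  ]
}}

```text
t: 24.1
tcp_pos: [617.3, 44.7, 167.9]
eef_rot: [0.3, 0.954, 0.0, 0.0]
force: [-5.6, -1.6, 15.7]
finger_gap: 38.1
finger_force: 58.0
```

```bash
python3 h.py 1
```

```text
t 24.10 rib 358.6 q 0.56 MA 0.121 c -1.65 M [-0.09  0.92 -0.07] F [-5.6 -1.6 15.7] ff 58 yaw 145.1
```

Request:
{"op": "servo_tool", "data": {
  "increments": [
    {"tx": 0, "ty": 0, "tz": 0, "turn": -0.08}
  ]
}}

```text
t: 24.28
tcp_pos: [617.9, 44.3, 167.7]
eef_rot: [0.261, 0.965, 0.0, 0.001]
force: [1.5, -1.8, 5.9]
finger_gap: 37.2
finger_force: 58.9
```

```bash
python3 h.py 1
```

```text
t 24.27 rib 361.1 q 0.58 MA -0.03 c -0.83 M [-0.04 -0.87  0.08] F [ 1.5 -1.8  5.9] ff 59 yaw 149.7
```

Request:
{"op": "servo_tool", "data": {
  "increments": [
    {"tx": 0, "ty": 0, "tz": 0, "turn": -0.08}
  ]
}}

```text
t: 24.45
tcp_pos: [618.5, 44.1, 167.5]
eef_rot: [0.223, 0.975, 0.0, 0.001]
force: [17.5, -2.9, -8.1]
finger_gap: 36.8
finger_force: 60.0
```

```bash
python3 h.py 1
```

```text
t 24.45 rib 363.8 q 0.58 MA -0.148 c 0.74 M [-0.55 -4.58  0.19] F [17.5 -2.9 -8.1] ff 60 yaw 154.2
```

Request:
{"op": "servo_tool", "data": {
  "increments": [
    {"tx": 0, "ty": 0, "tz": 0, "turn": -0.08}
  ]
}}

```text
t: 24.62
tcp_pos: [618.0, 44.5, 167.6]
eef_rot: [0.184, 0.983, 0.0, 0.001]
force: [2.5, -0.5, 3.9]
finger_gap: 36.7
finger_force: 59.2
```

```bash
python3 h.py 1
```

```text
t 24.62 rib 365.1 q 0.58 MA -0.239 c 0.05 M [ 0.14 -0.96 -0.04] F [ 2.5 -0.5  3.9] ff 59 yaw 158.8
```

Request:
{"op": "servo_tool", "data": {
  "increments": [
    {"tx": 0, "ty": 0, "tz": 0, "turn": -0.08}
  ]
}}

```text
t: 24.8
tcp_pos: [618.7, 44.5, 167.4]
eef_rot: [0.145, 0.989, 0.001, 0.002]
force: [14.5, 1.6, -9.0]
finger_gap: 35.8
finger_force: 60.7
```

```bash
python3 h.py 1; python3 fit.py
```

```text
t 24.80 rib 366.8 q 0.56 MA -0.943 c 2.82 M [ 0.02 -3.63 -0.54] F [14.5  1.6 -9. ] ff 61 yaw 163.4
drive .2 [(243, 1, np.float64(0.05)), (248, 1, np.float64(0.09)), (252, 1, np.float64(0.11)), (257, 1, np.float64(0.06)), (262, 1, np.float64(-0.08)), (266, 1, np.float64(-0.01)), (276, 1, np.float64(-0.14)), (279, 1, np.float64(-0.22)), (283, 1, np.float64(-0.1)), (287, 1, np.float64(-0.05)), (292, 1, np.float64(0.24)), (295, 1, np.float64(0.02)), (300, 1, np.float64(0.06)), (303, 1, np.float64(-0.01)), (306, 1, np.float64(0.05)), (308, 1, np.float64(-0.33)), (311, 1, np.float64(-0.01)), (319, 1, np.float64(0.08)), (320, 1, np.float64(0.09)), (323, 1, np.float64(0.03)), (324, 1, np.float64(0.04)), (326, 1, np.float64(0.03)), (328, 1, np.float64(0.26)), (329, 1, np.float64(0.09)), (331, 1, np.float64(0.21)), (338, 1, np.float64(0.24)), (340, 1, np.float64(0.13)), (343, 1, np.float64(0.33)), (345, 1, np.float64(0.12)), (347, 1, np.float64(0.24)), (349, 1, np.float64(0.2)), (356, 1, np.float64(0.11)), (358, 1, np.float64(0.22)), (361, 1, np.float64(0.2)), (363, 1, np.float64(-0.02)), (365
[... 327 characters left out ...]
1.66 [ 0.224  0.    -0.002  0.007  0.008  0.118]
120 cost 28.19 [ 0.218  0.    -0.002  0.006  0.005  0.12 ]
140 cost 24.51 [ 0.212 -0.    -0.002  0.004  0.003  0.123]
160 cost 21.17 [ 0.208 -0.    -0.001  0.003  0.004  0.126]
180 cost 19.2 [0.205 0.    0.    0.002 0.007 0.129]
200 cost 19.73 [0.205 0.001 0.002 0.003 0.011 0.129]
220 cost 23.17 [0.208 0.001 0.004 0.005 0.016 0.126]
240 cost 28.57 [0.211 0.002 0.006 0.008 0.021 0.121]
260 cost 34.4 [0.216 0.002 0.007 0.011 0.024 0.116]
280 cost 39.38 [0.221 0.003 0.007 0.014 0.027 0.111]
300 cost 42.89 [0.225 0.003 0.007 0.017 0.028 0.109]
320 cost 44.75 [0.23  0.003 0.006 0.017 0.028 0.108]
340 cost 45.16 [0.233 0.003 0.005 0.017 0.028 0.109]
```

Request:
{"op": "servo_tool", "data": {
  "increments": [
    {"tx": 0, "ty": 0, "tz": 0, "turn": 0},
    {"tx": 0, "ty": 0, "tz": 0, "turn": 0.05},
    {"tx": 0, "ty": 0, "tz": 0, "turn": 0.23},
    {"tx": 0, "ty": 0, "tz": 0, "turn": 0.41},
    {"tx": 0, "ty": 0, "tz": 0, "turn": 0.58},
    {"tx": 0, "ty": 0, "tz": 0, "turn": 0.58}
  ],
  "hand": 0.7
}}

```text
t: 25.6
tcp_pos: [616.9, 44.7, 167.0]
eef_rot: [0.422, 0.906, -0.0, -0.0]
force: [0.2, -0.9, 0.6]
finger_gap: 59.7
finger_force: 0.0
```

Request:
{"op": "servo_tool", "data": {
  "increments": [
    {"tx": 0, "ty": 0, "tz": 0, "turn": 0},
    {"tx": 0, "ty": 0, "tz": 0, "turn": 0},
    {"tx": 0, "ty": 0, "tz": 0, "turn": 0},
    {"tx": 0, "ty": 0, "tz": 0, "turn": -0.06},
    {"tx": 0, "ty": 0, "tz": 0, "turn": -0.12},
    {"tx": 0, "ty": 0, "tz": 0, "turn": -0.18}
  ],
  "hand": 0
}}

```text
t: 26.35
tcp_pos: [616.2, 45.5, 168.4]
eef_rot: [0.337, 0.941, -0.0, -0.001]
force: [-17.6, 2.7, 31.0]
finger_gap: 38.3
finger_force: 54.2
```

```bash
python3 h.py 1
```

```text
t 26.35 rib 374.5 q 0.58 MA -0.068 c -0.86 M [ 0.    3.93 -0.73] F [-17.6   2.7  31. ] ff 54 yaw 140.6
```

Request:
{"op": "servo_tool", "data": {
  "increments": [
    {"tx": 0, "ty": 0, "tz": 0, "turn": -0.08}
  ]
}}

```text
t: 26.52
tcp_pos: [617.2, 44.6, 167.9]
eef_rot: [0.3, 0.954, 0.0, 0.0]
force: [-5.4, -1.2, 15.0]
finger_gap: 37.9
finger_force: 58.1
```

```bash
python3 h.py 1
```

```text
t 26.52 rib 375.8 q 0.58 MA 0.06 c -1.4 M [-0.09  0.84 -0.12] F [-5.4 -1.2 15. ] ff 58 yaw 145.1
```

Request:
{"op": "servo_tool", "data": {
  "increments": [
    {"tx": 0, "ty": 0, "tz": 0, "turn": -0.08}
  ]
}}

```text
t: 26.7
tcp_pos: [617.9, 44.3, 167.7]
eef_rot: [0.261, 0.965, 0.0, 0.001]
force: [2.0, -1.9, 5.8]
finger_gap: 37.7
finger_force: 59.0
```

```bash
python3 h.py 1
```

```text
t 26.70 rib 378.1 q 0.60 MA -0.098 c -0.8 M [-0.03 -0.81 -0.01] F [ 2.  -1.9  5.8] ff 59 yaw 149.7
```

Request:
{"op": "servo_tool", "data": {
  "increments": [
    {"tx": 0, "ty": 0, "tz": 0, "turn": -0.08}
  ]
}}

```text
t: 26.88
tcp_pos: [618.5, 44.1, 167.5]
eef_rot: [0.223, 0.975, 0.0, 0.001]
force: [17.2, -3.5, -4.4]
finger_gap: 37.0
finger_force: 59.9
```

```bash
python3 h.py 1
```

```text
t 26.88 rib 380.5 q 0.59 MA -0.214 c 0.35 M [-0.53 -4.32  0.08] F [17.2 -3.5 -4.4] ff 60 yaw 154.2
```

Request:
{"op": "servo_tool", "data": {
  "increments": [
    {"tx": 0, "ty": 0, "tz": 0, "turn": -0.08}
  ]
}}

```text
t: 27.05
tcp_pos: [618.1, 44.6, 167.5]
eef_rot: [0.184, 0.983, 0.001, 0.001]
force: [6.8, -6.1, 9.2]
finger_gap: 36.6
finger_force: 59.0
```

```bash
python3 h.py 1
```

```text
t 27.05 rib 381.8 q 0.57 MA 0.308 c -2.51 M [-1.07 -1.88 -0.05] F [ 6.8 -6.1  9.2] ff 59 yaw 158.8
```

Request:
{"op": "servo_tool", "data": {
  "increments": [
    {"tx": 0, "ty": 0, "tz": 0, "turn": -0.08}
  ]
}}

```text
t: 27.22
tcp_pos: [618.8, 44.4, 167.4]
eef_rot: [0.144, 0.99, 0.001, 0.002]
force: [14.5, 1.6, -7.4]
finger_gap: 36.1
finger_force: 60.4
```

```bash
python3 h.py 1
```

```text
t 27.23 rib 383.4 q 0.57 MA -0.963 c 2.81 M [ 0.02 -3.36 -0.61] F [14.5  1.6 -7.4] ff 60 yaw 163.4
```

Request:
{"op": "servo_tool", "data": {
  "increments": [
    {"tx": 0, "ty": 0, "tz": 0, "turn": 0},
    {"tx": 0, "ty": 0, "tz": 0, "turn": 0.05},
    {"tx": 0, "ty": 0, "tz": 0, "turn": 0.23},
    {"tx": 0, "ty": 0, "tz": 0, "turn": 0.41},
    {"tx": 0, "ty": 0, "tz": 0, "turn": 0.58},
    {"tx": 0, "ty": 0, "tz": 0, "turn": 0.58}
  ],
  "hand": 0.7
}}

```text
t: 28.02
tcp_pos: [616.9, 44.7, 167.0]
eef_rot: [0.422, 0.907, -0.0, -0.0]
force: [-0.4, -0.1, 0.3]
finger_gap: 60.0
finger_force: 0.0
```

Request:
{"op": "servo_tool", "data": {
  "increments": [
    {"tx": 0, "ty": 0, "tz": 0, "turn": 0},
    {"tx": 0, "ty": 0, "tz": 0, "turn": 0},
    {"tx": 0, "ty": 0, "tz": 0, "turn": 0},
    {"tx": 0, "ty": 0, "tz": 0, "turn": -0.06},
    {"tx": 0, "ty": 0, "tz": 0, "turn": -0.12},
    {"tx": 0, "ty": 0, "tz": 0, "turn": -0.18}
  ],
  "hand": 0
}}

```text
t: 28.78
tcp_pos: [616.2, 45.5, 168.4]
eef_rot: [0.337, 0.941, -0.0, -0.001]
force: [-17.3, 2.1, 29.6]
finger_gap: 38.7
finger_force: 54.3
```

```bash
python3 h.py 1
```

```text
t 28.77 rib 390.9 q 0.58 MA -0.058 c -1.15 M [ 0.01  3.99 -0.72] F [-17.3   2.1  29.6] ff 54 yaw 140.6
```

Request:
{"op": "servo_tool", "data": {
  "increments": [
    {"tx": 0, "ty": 0, "tz": 0, "turn": -0.08}
  ]
}}

```text
t: 28.95
tcp_pos: [617.3, 44.7, 167.9]
eef_rot: [0.3, 0.954, 0.0, 0.0]
force: [-6.1, -1.4, 14.4]
finger_gap: 38.0
finger_force: 58.3
```

```bash
python3 h.py 1
```

```text
t 28.95 rib 392.1 q 0.58 MA 0.047 c -1.6 M [-0.05  0.87 -0.12] F [-6.1 -1.4 14.4] ff 58 yaw 145.1
```

Request:
{"op": "servo_tool", "data": {
  "increments": [
    {"tx": 0, "ty": 0, "tz": 0, "turn": -0.08}
  ]
}}

```text
t: 29.12
tcp_pos: [617.9, 44.3, 167.7]
eef_rot: [0.261, 0.965, 0.0, 0.001]
force: [1.0, -1.5, 4.6]
finger_gap: 36.9
finger_force: 59.2
```

```bash
python3 h.py 1
```

```text
t 29.12 rib 394.5 q 0.59 MA -0.151 c -0.68 M [ 0.07 -0.9   0.01] F [ 1.  -1.5  4.6] ff 59 yaw 149.7
```

Request:
{"op": "servo_tool", "data": {
  "increments": [
    {"tx": 0, "ty": 0, "tz": 0, "turn": -0.08}
  ]
}}

```text
t: 29.3
tcp_pos: [618.5, 44.1, 167.5]
eef_rot: [0.223, 0.975, 0.0, 0.001]
force: [13.1, -2.8, -3.5]
finger_gap: 36.7
finger_force: 59.0
```

```bash
python3 h.py 1
```

```text
t 29.30 rib 396.9 q 0.56 MA -0.231 c 0.22 M [-0.56 -3.66 -0.07] F [13.1 -2.8 -3.5] ff 59 yaw 154.2
```

Request:
{"op": "servo_tool", "data": {
  "increments": [
    {"tx": 0, "ty": 0, "tz": 0, "turn": -0.08}
  ]
}}

```text
t: 29.48
tcp_pos: [618.2, 44.6, 167.5]
eef_rot: [0.184, 0.983, 0.001, 0.001]
force: [5.2, -5.9, 10.8]
finger_gap: 36.2
finger_force: 58.9
```

```bash
python3 h.py 1
```

```text
t 29.48 rib 397.6 q 0.57 MA 0.236 c -2.59 M [-0.99 -1.94 -0.07] F [ 5.2 -5.9 10.8] ff 59 yaw 158.8
```

Request:
{"op": "servo_tool", "data": {
  "increments": [
    {"tx": 0, "ty": 0, "tz": 0, "turn": -0.08}
  ]
}}

```text
t: 29.65
tcp_pos: [618.9, 44.5, 167.5]
eef_rot: [0.145, 0.989, 0.001, 0.002]
force: [15.0, 1.1, -7.5]
finger_gap: 36.1
finger_force: 60.4
```

```bash
python3 h.py 1; python3 fit.py | grep cost
python3 - <<'E'
from fit import *
d=drive(pr)
yaw=[]
L=[json.loads(x) for x in open('log2.jsonl')][1:]; L=[l for l in L if l['d']]
dd=d[-len(L):]
for l,x in zip(L,dd):
    m=R.from_quat(l['q']).as_matrix(); print(round(l['t'],2),round(l['th'],1),'yaw',round(np.degrees(np.arctan2(m[1,0],m[0,0]))%360,1),round(x,3),'Mz',round(l['M'][2],2),'tau7',round(l['tau'][6],2))
E
```

```text
t 29.65 rib 399.5 q 0.56 MA -1.025 c 2.6 M [ 0.05 -3.58 -0.63] F [15.   1.1 -7.5] ff 60 yaw 163.4
0 cost 61.5 [ 0.232  0.001 -0.     0.016  0.017  0.104]
20 cost 62.2 [ 0.232  0.001 -0.002  0.016  0.015  0.103]
40 cost 61.21 [ 0.232  0.    -0.003  0.014  0.012  0.104]
60 cost 58.41 [ 0.229  0.    -0.004  0.011  0.009  0.106]
80 cost 53.96 [ 0.225 -0.    -0.005  0.009  0.005  0.109]
100 cost 48.12 [ 0.22  -0.001 -0.005  0.007  0.002  0.113]
120 cost 41.13 [ 0.214 -0.001 -0.005  0.005 -0.001  0.118]
140 cost 33.71 [ 0.209 -0.001 -0.005  0.002 -0.001  0.124]
160 cost 27.12 [ 0.206 -0.001 -0.003 -0.001  0.001  0.129]
180 cost 23.22 [ 0.205 -0.    -0.001 -0.002  0.005  0.131]
200 cost 22.96 [0.206 0.001 0.002 0.    0.01  0.131]
220 cost 26.28 [0.208 0.001 0.004 0.003 0.015 0.128]
240 cost 31.98 [0.212 0.002 0.005 0.006 0.019 0.123]
260 cost 38.57 [0.215 0.002 0.005 0.01  0.021 0.118]
280 cost 44.98 [0.219 0.002 0.005 0.014 0.023 0.114]
300 cost 50.8 [0.223 0.002 0.004 0.017 0.023 0.111]
320 cost 55.61 [0.227 0.002 0.003 0.018 0.022 0.108]
340 cost 59.26 [0.23  0.001 0.001 0.018 0.02  0.10
[... 1099 characters left out ...]
yaw 154.2 -0.017 Mz 0.19 tau7 -2.42
24.62 365.1 yaw 158.8 0.226 Mz -0.04 tau7 -2.64
24.8 366.8 yaw 163.4 0.342 Mz -0.54 tau7 -2.09
26.35 374.5 yaw 140.6 0.247 Mz -0.73 tau7 -0.7
26.52 375.8 yaw 145.1 0.231 Mz -0.12 tau7 -2.63
26.7 378.1 yaw 149.7 0.262 Mz -0.01 tau7 -2.67
26.88 380.5 yaw 154.2 0.129 Mz 0.08 tau7 -2.34
27.05 381.8 yaw 158.8 0.216 Mz -0.05 tau7 -2.69
27.23 383.4 yaw 163.4 0.362 Mz -0.61 tau7 -2.1
28.77 390.9 yaw 140.6 0.299 Mz -0.72 tau7 -0.67
28.95 392.1 yaw 145.1 0.286 Mz -0.12 tau7 -2.62
29.12 394.5 yaw 149.7 0.291 Mz 0.01 tau7 -2.68
29.3 396.9 yaw 154.2 0.176 Mz -0.07 tau7 -2.27
29.48 397.6 yaw 158.8 0.305 Mz -0.07 tau7 -2.77
29.65 399.5 yaw 163.4 0.469 Mz -0.63 tau7 -2.11
```

Request:
{"op": "servo_tool", "data": {
  "increments": [
    {"tx": 0, "ty": 0, "tz": 0, "turn": 0},
    {"tx": 0, "ty": 0, "tz": 0, "turn": -0.05},
    {"tx": 0, "ty": 0, "tz": 0, "turn": -0.23},
    {"tx": 0, "ty": 0, "tz": 0, "turn": -0.41},
    {"tx": 0, "ty": 0, "tz": 0, "turn": -0.59},
    {"tx": 0, "ty": 0, "tz": 0, "turn": -0.64},
    {"tx": 0, "ty": 0, "tz": 0, "turn": -0.64}
  ],
  "hand": 0.7
}}

```text
t: 30.58
tcp_pos: [616.9, 44.4, 166.8]
eef_rot: [-0.172, 0.985, 0.0, -0.0]
force: [0.1, 1.4, -1.0]
finger_gap: 59.8
finger_force: 0.0
```

Request:
{"op": "servo_tool", "data": {
  "increments": [
    {"tx": 0, "ty": 0, "tz": 0, "turn": 0},
    {"tx": 0, "ty": 0, "tz": 0, "turn": 0},
    {"tx": 0, "ty": 0, "tz": 0, "turn": 0},
    {"tx": 0, "ty": 0, "tz": 0, "turn": 0.06},
    {"tx": 0, "ty": 0, "tz": 0, "turn": 0.12},
    {"tx": 0, "ty": 0, "tz": 0, "turn": 0.18}
  ],
  "hand": 0
}}

```text
t: 31.32
tcp_pos: [616.8, 45.4, 168.0]
eef_rot: [-0.082, 0.997, 0.0, 0.0]
force: [-6.4, 4.3, 12.8]
finger_gap: 37.7
finger_force: 60.2
```

```bash
python3 h.py -1
```

```text
t 31.32 rib 394.1 q 0.58 MA -0.231 c 1.55 M [ 0.03  0.92 -0.41] F [-6.4  4.3 12.8] ff 60 yaw 189.4
```

Request:
{"op": "servo_tool", "data": {
  "increments": [
    {"tx": 0, "ty": 0, "tz": 0, "turn": 0.08}
  ]
}}

```text
t: 31.5
tcp_pos: [616.9, 45.6, 168.0]
eef_rot: [-0.042, 0.999, 0.0, 0.0]
force: [12.3, -0.2, -3.9]
finger_gap: 37.6
finger_force: 59.9
```

```bash
python3 h.py -1
```

```text
t 31.50 rib 390.5 q 0.58 MA -0.319 c 1.51 M [-0.87 -3.05 -0.48] F [12.3 -0.2 -3.9] ff 60 yaw 184.9
```

Request:
{"op": "servo_tool", "data": {
  "increments": [
    {"tx": 0, "ty": 0, "tz": 0, "turn": 0.08}
  ]
}}

```text
t: 31.68
tcp_pos: [617.8, 45.6, 167.7]
eef_rot: [-0.002, 1.0, 0.001, 0.001]
force: [16.7, -0.1, -13.6]
finger_gap: 37.1
finger_force: 60.3
```

```bash
python3 h.py -1
```

```text
t 31.68 rib 387.9 q 0.56 MA -0.641 c 2.2 M [-0.46 -4.15 -0.42] F [ 16.7  -0.1 -13.6] ff 60 yaw 180.3
```

Request:
{"op": "servo_tool", "data": {
  "increments": [
    {"tx": 0, "ty": 0, "tz": 0, "turn": 0.08}
  ]
}}

```text
t: 31.85
tcp_pos: [618.0, 45.3, 167.4]
eef_rot: [0.038, 0.999, 0.001, 0.001]
force: [-20.7, 4.8, 21.7]
finger_gap: 36.3
finger_force: 61.5
```

```bash
python3 h.py -1
```

```text
t 31.85 rib 385.8 q 0.57 MA 0.014 c -0.13 M [ 0.31  4.21 -0.46] F [-20.7   4.8  21.7] ff 61 yaw 175.7
```

Request:
{"op": "servo_tool", "data": {
  "increments": [
    {"tx": 0, "ty": 0, "tz": 0, "turn": 0.08}
  ]
}}

```text
t: 32.02
tcp_pos: [618.0, 45.2, 167.3]
eef_rot: [0.077, 0.997, 0.001, 0.001]
force: [10.6, 3.1, -9.1]
finger_gap: 36.1
finger_force: 60.4
```

```bash
python3 h.py -1
```

```text
t 32.02 rib 383.4 q 0.57 MA -0.489 c 3.14 M [ 0.54 -2.84  0.24] F [10.6  3.1 -9.1] ff 60 yaw 171.1
```

Request:
{"op": "servo_tool", "data": {
  "increments": [
    {"tx": 0, "ty": 0, "tz": 0, "turn": 0.08}
  ]
}}

```text
t: 32.2
tcp_pos: [617.8, 45.1, 167.4]
eef_rot: [0.117, 0.993, 0.0, 0.001]
force: [3.4, 3.1, -2.1]
finger_gap: 35.3
finger_force: 61.7
```

```bash
python3 h.py -1; python3 -c "
from h import *
rel((617,45,167),202)
from fit import *
print(drive(pr)[-6:].round(3))"
```

```text
t 32.20 rib 381.4 q 0.58 MA -0.278 c 2.16 M [ 1.38 -1.26  0.81] F [ 3.4  3.1 -2.1] ff 62 yaw 166.5
t 32.25 tcp [617.8  45.1 167.4] z [ 0.002  0.001 -1.   ] yaw 166.3 shift [ 0.8 -0.3  0.4] turn -0.624 q [ 0.32  0.71 -0.75  1.66  0.56  0.99  0.71] F [ 4.44  1.92 -1.64] M [ 1.108 -1.555  0.595]
[-0.095  0.005  0.18   0.012 -0.172 -0.177]
```

Request:
{"op": "servo_tool", "data": {
  "increments": [
    {"tx": 0, "ty": 0, "tz": 0, "turn": 0},
    {"tx": 0, "ty": 0, "tz": 0, "turn": -0.05},
    {"tx": 0, "ty": 0, "tz": 0, "turn": -0.23},
    {"tx": 0, "ty": 0, "tz": 0, "turn": -0.41},
    {"tx": 0, "ty": 0, "tz": 0, "turn": -0.58},
    {"tx": 0, "ty": 0, "tz": 0, "turn": -0.58}
  ],
  "hand": 0.7
}}

```text
t: 33.0
tcp_pos: [616.9, 44.3, 166.7]
eef_rot: [-0.172, 0.985, 0.0, -0.0]
force: [0.8, 0.0, -0.4]
finger_gap: 59.8
finger_force: 0.0
```

Request:
{"op": "servo_tool", "data": {
  "increments": [
    {"tx": 0, "ty": 0, "tz": 0, "turn": 0},
    {"tx": 0, "ty": 0, "tz": 0, "turn": 0},
    {"tx": 0, "ty": 0, "tz": 0, "turn": 0},
    {"tx": 0, "ty": 0, "tz": 0, "turn": 0.06},
    {"tx": 0, "ty": 0, "tz": 0, "turn": 0.12}
  ],
  "hand": 0
}}

```text
t: 33.62
tcp_pos: [615.9, 45.3, 168.4]
eef_rot: [-0.111, 0.994, -0.0, -0.001]
force: [-19.8, -0.9, 28.4]
finger_gap: 38.5
finger_force: 55.7
```

```bash
python3 h.py -1
```

```text
t 33.62 rib 377.0 q 0.59 MA 0.745 c -3.16 M [0.04 4.13 0.26] F [-19.8  -0.9  28.4] ff 56 yaw 192.7
```

Request:
{"op": "servo_tool", "data": {
  "increments": [
    {"tx": 0, "ty": 0, "tz": 0, "turn": 0.07}
  ]
}}

```text
t: 33.8
tcp_pos: [616.8, 45.4, 168.0]
eef_rot: [-0.076, 0.997, 0.0, 0.0]
force: [-5.2, 4.4, 12.5]
finger_gap: 37.6
finger_force: 59.5
```

```bash
python3 h.py -1
```

```text
t 33.80 rib 375.3 q 0.58 MA -0.21 c 1.75 M [ 0.1   1.01 -0.36] F [-5.2  4.4 12.5] ff 59 yaw 188.7
```

Request:
{"op": "servo_tool", "data": {
  "increments": [
    {"tx": 0, "ty": 0, "tz": 0, "turn": 0.08}
  ]
}}

```text
t: 33.98
tcp_pos: [617.2, 45.5, 167.9]
eef_rot: [-0.036, 0.999, 0.0, 0.0]
force: [17.9, 3.8, -15.6]
finger_gap: 37.3
finger_force: 60.9
```

```bash
python3 h.py -1
```

```text
t 33.98 rib 371.8 q 0.57 MA -1.085 c 4.5 M [-0.03 -4.08 -0.68] F [ 17.9   3.8 -15.6] ff 61 yaw 184.2
```

Request:
{"op": "servo_tool", "data": {
  "increments": [
    {"tx": 0, "ty": 0, "tz": 0, "turn": 0.08}
  ]
}}

```text
t: 34.15
tcp_pos: [617.9, 45.4, 167.6]
eef_rot: [0.004, 1.0, 0.0, 0.001]
force: [16.1, 4.8, -14.4]
finger_gap: 37.0
finger_force: 60.6
```

```bash
python3 h.py -1
```

```text
t 34.15 rib 369.3 q 0.57 MA -0.934 c 4.85 M [ 0.41 -3.85 -0.23] F [ 16.1   4.8 -14.4] ff 61 yaw 179.6
```

Request:
{"op": "servo_tool", "data": {
  "increments": [
    {"tx": 0, "ty": 0, "tz": 0, "turn": 0.08}
  ]
}}

```text
t: 34.33
tcp_pos: [617.9, 45.3, 167.4]
eef_rot: [0.044, 0.999, 0.001, 0.001]
force: [-8.6, 3.9, 16.2]
finger_gap: 36.0
finger_force: 59.2
```

```bash
python3 h.py -1
```

```text
t 34.33 rib 367.3 q 0.56 MA -0.002 c 1.01 M [ 0.16  1.58 -0.15] F [-8.6  3.9 16.2] ff 59 yaw 175.0
```

Request:
{"op": "servo_tool", "data": {
  "increments": [
    {"tx": 0, "ty": 0, "tz": 0, "turn": 0.08}
  ]
}}

```text
t: 34.5
tcp_pos: [618.2, 45.2, 167.4]
eef_rot: [0.083, 0.997, 0.001, 0.001]
force: [13.2, 2.4, -10.6]
finger_gap: 35.9
finger_force: 60.7
```

```bash
python3 h.py -1
```

```text
t 34.50 rib 365.3 q 0.58 MA -0.53 c 3.12 M [ 0.33 -3.36  0.13] F [ 13.2   2.4 -10.6] ff 61 yaw 170.5
```

Request:
{"op": "servo_tool", "data": {
  "increments": [
    {"tx": 0, "ty": 0, "tz": 0, "turn": 0.08}
  ]
}}

```text
t: 34.67
tcp_pos: [618.0, 44.9, 167.4]
eef_rot: [0.123, 0.992, 0.0, 0.001]
force: [8.6, 0.9, -3.5]
finger_gap: 36.0
finger_force: 62.3
```

```bash
python3 h.py -1
```

```text
t 34.67 rib 363.7 q 0.58 MA -0.214 c 1.66 M [ 0.71 -2.33  0.6 ] F [ 8.6  0.9 -3.5] ff 62 yaw 165.9
```

Request:
{"op": "servo_tool", "data": {
  "increments": [
    {"tx": 0, "ty": 0, "tz": 0, "turn": 0},
    {"tx": 0, "ty": 0, "tz": 0, "turn": -0.05},
    {"tx": 0, "ty": 0, "tz": 0, "turn": -0.23},
    {"tx": 0, "ty": 0, "tz": 0, "turn": -0.41},
    {"tx": 0, "ty": 0, "tz": 0, "turn": -0.58},
    {"tx": 0, "ty": 0, "tz": 0, "turn": -0.58}
  ],
  "hand": 0.7
}}

```text
t: 35.48
tcp_pos: [616.9, 44.3, 166.7]
eef_rot: [-0.167, 0.986, 0.0, -0.0]
force: [0.0, -0.8, -0.4]
finger_gap: 59.9
finger_force: 0.0
```

Request:
{"op": "servo_tool", "data": {
  "increments": [
    {"tx": 0, "ty": 0, "tz": 0, "turn": 0},
    {"tx": 0, "ty": 0, "tz": 0, "turn": 0},
    {"tx": 0, "ty": 0, "tz": 0, "turn": 0},
    {"tx": 0, "ty": 0, "tz": 0, "turn": 0.06},
    {"tx": 0, "ty": 0, "tz": 0, "turn": 0.12}
  ],
  "hand": 0
}}

```text
t: 36.1
tcp_pos: [615.8, 45.4, 168.3]
eef_rot: [-0.106, 0.994, -0.0, -0.001]
force: [-20.8, -0.5, 27.8]
finger_gap: 38.5
finger_force: 55.9
```

```bash
python3 h.py -1
```

```text
t 36.10 rib 359.2 q 0.57 MA 0.839 c -3.04 M [-0.02  4.12  0.34] F [-20.8  -0.5  27.8] ff 56 yaw 192.1
```

Request:
{"op": "servo_tool", "data": {
  "increments": [
    {"tx": 0, "ty": 0, "tz": 0, "turn": 0.07}
  ]
}}

```text
t: 36.28
tcp_pos: [616.8, 45.4, 168.0]
eef_rot: [-0.071, 0.997, 0.0, 0.0]
force: [-6.1, 3.9, 13.6]
finger_gap: 37.7
finger_force: 59.6
```

```bash
python3 h.py -1
```

```text
t 36.27 rib 357.6 q 0.56 MA -0.155 c 1.38 M [ 0.08  1.06 -0.3 ] F [-6.1  3.9 13.6] ff 60 yaw 188.2
```

Request:
{"op": "servo_tool", "data": {
  "increments": [
    {"tx": 0, "ty": 0, "tz": 0, "turn": 0.08}
  ]
}}

```text
t: 36.45
tcp_pos: [617.2, 45.5, 168.0]
eef_rot: [-0.031, 1.0, 0.0, 0.001]
force: [18.4, 3.9, -15.4]
finger_gap: 36.8
finger_force: 61.0
```

```bash
python3 h.py -1
```

```text
t 36.45 rib 354.2 q 0.57 MA -1.082 c 4.66 M [-0.13 -4.18 -0.72] F [ 18.4   3.9 -15.4] ff 61 yaw 183.6
```

Request:
{"op": "servo_tool", "data": {
  "increments": [
    {"tx": 0, "ty": 0, "tz": 0, "turn": 0.08}
  ]
}}

```text
t: 36.62
tcp_pos: [617.9, 45.5, 167.6]
eef_rot: [0.009, 1.0, 0.001, 0.001]
force: [16.8, 4.1, -15.1]
finger_gap: 36.8
finger_force: 60.7
```

```bash
python3 h.py -1
```

```text
t 36.62 rib 352.0 q 0.57 MA -0.855 c 4.52 M [ 0.28 -3.99 -0.2 ] F [ 16.8   4.1 -15.1] ff 61 yaw 179.0
```

Request:
{"op": "servo_tool", "data": {
  "increments": [
    {"tx": 0, "ty": 0, "tz": 0, "turn": 0.08}
  ]
}}

```text
t: 36.8
tcp_pos: [618.0, 45.3, 167.4]
eef_rot: [0.049, 0.999, 0.001, 0.001]
force: [-7.7, 3.6, 14.1]
finger_gap: 36.4
finger_force: 59.6
```

```bash
python3 h.py -1
```

```text
t 36.80 rib 350.2 q 0.59 MA -0.183 c 0.95 M [-0.12  1.46 -0.54] F [-7.7  3.6 14.1] ff 60 yaw 174.4
```

Request:
{"op": "servo_tool", "data": {
  "increments": [
    {"tx": 0, "ty": 0, "tz": 0, "turn": 0.08}
  ]
}}

```text
t: 36.98
tcp_pos: [618.2, 45.1, 167.4]
eef_rot: [0.088, 0.996, 0.0, 0.001]
force: [14.8, 1.3, -9.9]
finger_gap: 36.0
finger_force: 60.7
```

```bash
python3 h.py -1
```

```text
t 36.98 rib 348.1 q 0.59 MA -0.433 c 2.71 M [ 0.23 -3.44  0.19] F [14.8  1.3 -9.9] ff 61 yaw 169.9
```

Request:
{"op": "servo_tool", "data": {
  "increments": [
    {"tx": 0, "ty": 0, "tz": 0, "turn": 0.08}
  ]
}}

```text
t: 37.15
tcp_pos: [618.8, 44.7, 167.1]
eef_rot: [0.128, 0.992, 0.001, 0.002]
force: [13.0, 3.2, -11.7]
finger_gap: 35.9
finger_force: 63.9
```

```bash
python3 h.py -1;  python3 fit.py | grep cost; python3 -c "
from fit import *
print([(int(np.degrees(a)),round(float(x),2)) for a,x in zip(th[-20:],drive(pr)[-20:])])"
```

```text
t 37.15 rib 346.0 q 0.58 MA -0.569 c 3.51 M [ 1.62 -3.42  0.96] F [ 13.    3.2 -11.7] ff 64 yaw 165.3
0 cost 75.03 [ 0.226  0.001 -0.    -0.005  0.006  0.101]
20 cost 76.91 [ 0.23   0.001 -0.002 -0.006  0.     0.099]
40 cost 77.07 [ 0.233  0.    -0.003 -0.007 -0.004  0.098]
60 cost 75.07 [ 0.235  0.    -0.004 -0.008 -0.008  0.1  ]
80 cost 70.92 [ 0.234 -0.    -0.005 -0.009 -0.013  0.102]
100 cost 64.73 [ 0.231 -0.    -0.006 -0.01  -0.016  0.107]
120 cost 56.65 [ 0.227 -0.001 -0.007 -0.01  -0.017  0.113]
140 cost 47.31 [ 0.22  -0.001 -0.006 -0.011 -0.016  0.12 ]
160 cost 38.35 [ 0.214 -0.    -0.004 -0.012 -0.01   0.128]
180 cost 32.58 [ 0.21  -0.    -0.001 -0.012 -0.     0.132]
200 cost 31.78 [ 0.208  0.001  0.002 -0.011  0.01   0.131]
220 cost 35.68 [ 0.208  0.001  0.004 -0.009  0.018  0.127]
240 cost 42.35 [ 0.208  0.002  0.005 -0.007  0.024  0.121]
260 cost 49.77 [ 0.21   0.002  0.006 -0.005  0.027  0.115]
280 cost 56.69 [ 0.212  0.002  0.005 -0.002  0.027  0.111]
300 cost 62.76 [ 0.215  0.002  0.005 -0.003  0.024  0.108]
320 cost 67.83 [ 0.218  0.001  0.003 -0.002  0.019  0.105]
340 cost 71.92 [ 0.222  0.001  0.002 -0.003  0.013  0.103]
[(394, -0.1), (390, 0.0), (387, 0.18), (385, 0.01), (383, -0.17), (381, -0.18), (376, -0.08), (375, -0.16), (371, 0.14), (369, -0.09), (367, -0.21), (365, -0.13), (363, -0.14), (359, -0.2), (357, -0.13), (354, 0.1), (351, -0.1), (350, -0.02), (348, -0.14), (346, -0.18)]
```

Request:
{"op": "servo_tool", "data": {
  "increments": [
    {"tx": 0, "ty": 0, "tz": 0, "turn": 0},
    {"tx": 0, "ty": 0, "tz": 0, "turn": -0.05},
    {"tx": 0, "ty": 0, "tz": 0, "turn": -0.23},
    {"tx": 0, "ty": 0, "tz": 0, "turn": -0.41},
    {"tx": 0, "ty": 0, "tz": 0, "turn": -0.58},
    {"tx": 0, "ty": 0, "tz": 0, "turn": -0.58}
  ],
  "hand": 0.7
}}

```text
t: 37.95
tcp_pos: [616.8, 44.4, 166.8]
eef_rot: [-0.162, 0.987, 0.0, -0.0]
force: [0.0, -0.7, -0.8]
finger_gap: 59.5
finger_force: 0.0
```

Request:
{"op": "servo_tool", "data": {
  "increments": [
    {"tx": 0, "ty": 0, "tz": 0, "turn": 0},
    {"tx": 0, "ty": 0, "tz": 0, "turn": 0},
    {"tx": 0, "ty": 0, "tz": 0, "turn": 0},
    {"tx": 0, "ty": 0, "tz": 0, "turn": 0.06},
    {"tx": 0, "ty": 0, "tz": 0, "turn": 0.12}
  ],
  "hand": 0
}}

```text
t: 38.58
tcp_pos: [615.8, 45.4, 168.4]
eef_rot: [-0.101, 0.995, -0.0, -0.001]
force: [-20.0, -0.1, 28.3]
finger_gap: 38.5
finger_force: 56.0
```

```bash
python3 h.py -1
```

```text
t 38.58 rib 341.7 q 0.57 MA 0.824 c -2.72 M [-0.05  4.18  0.29] F [-20.   -0.1  28.3] ff 56 yaw 191.6
```

Request:
{"op": "servo_tool", "data": {
  "increments": [
    {"tx": 0, "ty": 0, "tz": 0, "turn": 0.07}
  ]
}}

```text
t: 38.75
tcp_pos: [616.8, 45.5, 168.0]
eef_rot: [-0.066, 0.998, 0.0, 0.0]
force: [-6.6, 3.2, 12.2]
finger_gap: 37.9
finger_force: 59.7
```

```bash
python3 h.py -1
```

```text
t 38.75 rib 340.2 q 0.57 MA -0.122 c 0.91 M [ 0.02  1.07 -0.31] F [-6.6  3.2 12.2] ff 60 yaw 187.6
```

Request:
{"op": "servo_tool", "data": {
  "increments": [
    {"tx": 0, "ty": 0, "tz": 0, "turn": 0.08}
  ]
}}

```text
t: 38.92
tcp_pos: [617.2, 45.5, 167.9]
eef_rot: [-0.026, 1.0, 0.0, 0.001]
force: [18.2, 3.8, -15.6]
finger_gap: 36.9
finger_force: 61.1
```

```bash
python3 h.py -1
```

```text
t 38.92 rib 336.8 q 0.56 MA -1.063 c 4.54 M [-0.11 -4.15 -0.69] F [ 18.2   3.8 -15.6] ff 61 yaw 183.0
```

Request:
{"op": "servo_tool", "data": {
  "increments": [
    {"tx": 0, "ty": 0, "tz": 0, "turn": 0.08}
  ]
}}

```text
t: 39.1
tcp_pos: [618.0, 45.4, 167.7]
eef_rot: [0.014, 1.0, 0.0, 0.001]
force: [17.1, 4.5, -14.6]
finger_gap: 36.9
finger_force: 60.7
```

```bash
python3 h.py -1
```

```text
t 39.10 rib 334.9 q 0.58 MA -0.834 c 4.79 M [ 0.37 -3.93 -0.12] F [ 17.1   4.5 -14.6] ff 61 yaw 178.4
```

Request:
{"op": "servo_tool", "data": {
  "increments": [
    {"tx": 0, "ty": 0, "tz": 0, "turn": 0.08}
  ]
}}

```text
t: 39.28
tcp_pos: [618.7, 45.2, 167.4]
eef_rot: [0.054, 0.999, 0.001, 0.002]
force: [16.0, 4.7, -10.7]
finger_gap: 36.1
finger_force: 60.9
```

```bash
python3 h.py -1
```

```text
t 39.27 rib 333.0 q 0.58 MA -0.624 c 4.78 M [ 0.64 -3.03  0.17] F [ 16.    4.7 -10.7] ff 61 yaw 173.8
```

Request:
{"op": "servo_tool", "data": {
  "increments": [
    {"tx": 0, "ty": 0, "tz": 0, "turn": 0.08}
  ]
}}

```text
t: 39.45
tcp_pos: [618.3, 45.0, 167.4]
eef_rot: [0.093, 0.996, 0.0, 0.001]
force: [13.7, 1.5, -9.6]
finger_gap: 36.3
finger_force: 61.0
```

```bash
python3 h.py -1
```

```text
t 39.45 rib 331.6 q 0.59 MA -0.329 c 2.67 M [ 0.38 -3.43  0.42] F [13.7  1.5 -9.6] ff 61 yaw 169.3
```

Request:
{"op": "servo_tool", "data": {
  "increments": [
    {"tx": 0, "ty": 0, "tz": 0, "turn": 0.08}
  ]
}}

```text
t: 39.62
tcp_pos: [619.0, 44.7, 167.2]
eef_rot: [0.133, 0.991, 0.001, 0.002]
force: [13.3, 1.9, -11.6]
finger_gap: 36.1
finger_force: 64.3
```

```bash
python3 h.py -1
```

```text
t 39.62 rib 329.1 q 0.57 MA -0.451 c 2.83 M [ 1.5  -3.6   1.06] F [ 13.3   1.9 -11.6] ff 64 yaw 164.7
```

Request:
{"op": "servo_tool", "data": {
  "increments": [
    {"tx": 0, "ty": 0, "tz": 0, "turn": 0},
    {"tx": 0, "ty": 0, "tz": 0, "turn": -0.05},
    {"tx": 0, "ty": 0, "tz": 0, "turn": -0.23},
    {"tx": 0, "ty": 0, "tz": 0, "turn": -0.41},
    {"tx": 0, "ty": 0, "tz": 0, "turn": -0.58},
    {"tx": 0, "ty": 0, "tz": 0, "turn": -0.58}
  ],
  "hand": 0.7
}}

```text
t: 40.42
tcp_pos: [616.9, 44.4, 166.8]
eef_rot: [-0.157, 0.988, 0.0, -0.0]
force: [-0.1, 0.4, -0.1]
finger_gap: 59.7
finger_force: 0.0
```

Request:
{"op": "servo_tool", "data": {
  "increments": [
    {"tx": 0, "ty": 0, "tz": 0, "turn": 0},
    {"tx": 0, "ty": 0, "tz": 0, "turn": 0},
    {"tx": 0, "ty": 0, "tz": 0, "turn": 0},
    {"tx": 0, "ty": 0, "tz": 0, "turn": 0.06},
    {"tx": 0, "ty": 0, "tz": 0, "turn": 0.12}
  ],
  "hand": 0
}}

```text
t: 41.05
tcp_pos: [615.8, 45.4, 168.4]
eef_rot: [-0.096, 0.995, -0.0, -0.001]
force: [-19.7, -0.6, 27.8]
finger_gap: 38.5
finger_force: 56.1
```

```bash
python3 h.py -1
```

```text
t 41.05 rib 324.9 q 0.57 MA 0.871 c -2.97 M [0.02 4.24 0.38] F [-19.7  -0.6  27.8] ff 56 yaw 191.0
```

Request:
{"op": "servo_tool", "data": {
  "increments": [
    {"tx": 0, "ty": 0, "tz": 0, "turn": 0.07}
  ]
}}

```text
t: 41.22
tcp_pos: [616.8, 45.5, 168.0]
eef_rot: [-0.061, 0.998, 0.0, 0.0]
force: [-6.4, 4.3, 13.2]
finger_gap: 37.9
finger_force: 59.7
```

```bash
python3 h.py -1
```

```text
t 41.23 rib 323.7 q 0.57 MA -0.057 c 1.51 M [-0.    1.04 -0.24] F [-6.4  4.3 13.2] ff 60 yaw 187.0
```

Request:
{"op": "servo_tool", "data": {
  "increments": [
    {"tx": 0, "ty": 0, "tz": 0, "turn": 0.08}
  ]
}}

```text
t: 41.4
tcp_pos: [617.2, 45.5, 168.0]
eef_rot: [-0.021, 1.0, 0.0, 0.001]
force: [18.6, 3.6, -14.8]
finger_gap: 36.6
finger_force: 61.2
```

```bash
python3 h.py -1
```

```text
t 41.40 rib 320.4 q 0.60 MA -1.095 c 4.53 M [-0.1  -4.2  -0.72] F [ 18.6   3.6 -14.8] ff 61 yaw 182.4
```

Request:
{"op": "servo_tool", "data": {
  "increments": [
    {"tx": 0, "ty": 0, "tz": 0, "turn": 0.08}
  ]
}}

```text
t: 41.58
tcp_pos: [618.0, 45.4, 167.6]
eef_rot: [0.019, 1.0, 0.0, 0.001]
force: [16.3, 5.0, -13.6]
finger_gap: 36.4
finger_force: 60.7
```

```bash
python3 h.py -1
```

```text
t 41.58 rib 318.5 q 0.59 MA -0.86 c 4.95 M [ 0.48 -3.67 -0.12] F [ 16.3   5.  -13.6] ff 61 yaw 177.8
```

Request:
{"op": "servo_tool", "data": {
  "increments": [
    {"tx": 0, "ty": 0, "tz": 0, "turn": 0.08}
  ]
}}

```text
t: 41.75
tcp_pos: [618.7, 45.2, 167.4]
eef_rot: [0.059, 0.998, 0.001, 0.002]
force: [12.3, 3.9, -6.4]
finger_gap: 36.5
finger_force: 61.0
```

```bash
python3 h.py -1
```

```text
t 41.75 rib 316.8 q 0.59 MA -0.533 c 3.84 M [ 0.66 -2.18  0.16] F [12.3  3.9 -6.4] ff 61 yaw 173.2
```

Request:
{"op": "servo_tool", "data": {
  "increments": [
    {"tx": 0, "ty": 0, "tz": 0, "turn": 0.08}
  ]
}}

```text
t: 41.92
tcp_pos: [618.4, 45.0, 167.5]
eef_rot: [0.098, 0.995, 0.0, 0.001]
force: [16.3, 0.1, -11.7]
finger_gap: 35.8
finger_force: 61.3
```

```bash
python3 h.py -1
```

```text
t 41.92 rib 315.3 q 0.57 MA -0.28 c 2.23 M [ 0.24 -3.67  0.42] F [ 16.3   0.1 -11.7] ff 61 yaw 168.7
```

Request:
{"op": "servo_tool", "data": {
  "increments": [
    {"tx": 0, "ty": 0, "tz": 0, "turn": 0.08}
  ]
}}

```text
t: 42.1
tcp_pos: [619.0, 44.6, 167.2]
eef_rot: [0.138, 0.99, 0.001, 0.002]
force: [13.2, 1.2, -9.9]
finger_gap: 35.9
finger_force: 64.5
```

```bash
python3 h.py -1
cat > fit2.py <<'E'
from fit import *
yaws=np.array([np.nan]*4)
def go(sel,label):
    best=None
    for ps0 in (2.6,3.4,4.0):
        def f(p):
            q=p[:5]; m=p[7]*dr-p[5]*np.sin(th+p[6]); r=((drive(q)-m)/.08)[sel]
            return np.r_[np.sign(r)*np.sqrt(2*np.log1p(r*r/2)),(q-pr)/sg,(p[5]-.125)/.01,(p[7]-.17)/.03]
        s=least_squares(f,np.r_[pr,.125,ps0,.17]); 
        if best is None or s.cost<best.cost: best=s
    C=np.linalg.inv(best.jac.T@best.jac); print(label,'lowest at th=%.1f +- %.1f'%((180-np.degrees(best.x[6]))%360,np.degrees(C[6,6]**.5)),best.x.round(3),round(best.cost,1))
    return best
n=len(th); i=np.arange(n); late=i>=11
go(i>=0,'all'); b=go(late,'late'); go(late&(dr>0),'ccw'); go(late&(dr<0),'cw'); go(late&(i%2==0),'even'); go(late&(i%2==1),'odd')
d=drive(b.x[:5]); k=np.degrees(th)
for D_ in (1,-1):
    for a in range(290,402,18):
        m=late&(dr==D_)&(k>=a)&(k<a+18)
        if m.any(): print(D_,a+9,'mean %.3f med %.3f n%d'%(d[m].mean(),np.median(d[m]),m.sum()))
E
python3 fit2.py
```

```text
t 42.10 rib 312.8 q 0.57 MA -0.341 c 2.45 M [ 1.44 -3.68  1.17] F [13.2  1.2 -9.9] ff 65 yaw 164.1
all lowest at th=347.7 +- 8.2 [ 2.080e-01  0.000e+00  0.000e+00 -6.000e-03  1.000e-03  1.310e-01
  3.357e+00  1.670e-01] 39.9
late lowest at th=346.7 +- 8.4 [ 2.070e-01  0.000e+00  0.000e+00 -1.300e-02 -2.000e-03  1.300e-01
  3.375e+00  1.680e-01] 32.3
ccw lowest at th=346.3 +- 18.2 [ 2.030e-01  0.000e+00  1.000e-03 -7.000e-03  3.000e-03  1.300e-01
  3.381e+00  1.690e-01] 15.6
cw lowest at th=348.3 +- 18.6 [ 0.207  0.    -0.    -0.01  -0.005  0.125  3.346  0.169] 16.7
even lowest at th=344.4 +- 10.9 [ 2.070e-01  1.000e-03  1.000e-03 -1.900e-02 -4.000e-03  1.270e-01
  3.414e+00  1.670e-01] 15.6
odd lowest at th=348.6 +- 10.5 [ 2.060e-01 -0.000e+00 -1.000e-03  1.000e-03  2.000e-03  1.280e-01
  3.341e+00  1.680e-01] 16.5
1 299 mean 0.039 med 0.046 n4
1 317 mean -0.012 med 0.040 n6
1 335 mean 0.187 med 0.181 n7
1 353 mean 0.181 med 0.191 n6
1 371 mean 0.215 med 0.243 n6
1 389 mean 0.265 med 0.300 n8
1 407 mean 0.446 med 0.446 n1
-1 317 mean -0.188 med -0.226 n7
-1 335 mean -0.185 med -0.217 n7
-1 353 mean -0.113 med -0.154 n7
-1 371 mean -0.112 med -0.136 n7
-1 389 mean -0.058 med -0.067 n6
```

Request:
{"op": "servo_tool", "data": {
  "increments": [
    {"tx": 0, "ty": 0, "tz": 0, "turn": 0},
    {"tx": 0, "ty": 0, "tz": 0, "turn": 0.05},
    {"tx": 0, "ty": 0, "tz": 0, "turn": 0.23},
    {"tx": 0, "ty": 0, "tz": 0, "turn": 0.41},
    {"tx": 0, "ty": 0, "tz": 0, "turn": 0.58},
    {"tx": 0, "ty": 0, "tz": 0, "turn": 0.58}
  ],
  "hand": 0.7
}}

```text
t: 42.9
tcp_pos: [616.9, 44.8, 167.2]
eef_rot: [0.414, 0.91, -0.0, 0.0]
force: [0.3, 0.1, 1.1]
finger_gap: 59.5
finger_force: 0.0
```

Request:
{"op": "servo_tool", "data": {
  "increments": [
    {"tx": 0, "ty": 0, "tz": 0, "turn": 0},
    {"tx": 0, "ty": 0, "tz": 0, "turn": 0},
    {"tx": 0, "ty": 0, "tz": 0, "turn": 0},
    {"tx": 0, "ty": 0, "tz": 0, "turn": -0.06},
    {"tx": 0, "ty": 0, "tz": 0, "turn": -0.12},
    {"tx": 0, "ty": 0, "tz": 0, "turn": -0.18}
  ],
  "hand": 0
}}

```text
t: 43.65
tcp_pos: [616.4, 45.3, 168.5]
eef_rot: [0.328, 0.945, -0.0, -0.0]
force: [6.5, -4.8, 6.3]
finger_gap: 38.2
finger_force: 59.5
```

```bash
python3 h.py 1
```

```text
t 43.65 rib 320.2 q 0.59 MA 1.013 c -1.78 M [-1.29 -2.11  0.7 ] F [ 6.5 -4.8  6.3] ff 59 yaw 141.7
```

Request:
{"op": "servo_tool", "data": {
  "increments": [
    {"tx": 0, "ty": 0, "tz": 0, "turn": -0.08}
  ]
}}

```text
t: 43.82
tcp_pos: [617.2, 44.7, 168.0]
eef_rot: [0.29, 0.957, 0.0, 0.0]
force: [-7.5, -0.9, 16.1]
finger_gap: 37.8
finger_force: 57.0
```

```bash
python3 h.py 1
```

```text
t 43.83 rib 322.1 q 0.57 MA 0.185 c -1.49 M [-0.27  1.25 -0.16] F [-7.5 -0.9 16.1] ff 57 yaw 146.2
```

Request:
{"op": "servo_tool", "data": {
  "increments": [
    {"tx": 0, "ty": 0, "tz": 0, "turn": -0.08}
  ]
}}

```text
t: 44.0
tcp_pos: [617.8, 44.4, 167.7]
eef_rot: [0.252, 0.968, 0.0, 0.001]
force: [1.0, -0.9, 7.9]
finger_gap: 37.5
finger_force: 58.1
```

```bash
python3 h.py 1
```

```text
t 44.00 rib 324.4 q 0.57 MA 0.047 c -0.37 M [-0.34 -0.66 -0.07] F [ 1.  -0.9  7.9] ff 58 yaw 150.8
```

Request:
{"op": "servo_tool", "data": {
  "increments": [
    {"tx": 0, "ty": 0, "tz": 0, "turn": -0.08}
  ]
}}

```text
t: 44.18
tcp_pos: [618.5, 44.2, 167.5]
eef_rot: [0.213, 0.977, 0.0, 0.002]
force: [12.5, -0.9, -9.8]
finger_gap: 36.4
finger_force: 59.9
```

```bash
python3 h.py 1
```

```text
t 44.17 rib 327.0 q 0.57 MA -0.412 c 1.2 M [-0.09 -3.13 -0.05] F [12.5 -0.9 -9.8] ff 60 yaw 155.4
```

Request:
{"op": "servo_tool", "data": {
  "increments": [
    {"tx": 0, "ty": 0, "tz": 0, "turn": -0.08}
  ]
}}

```text
t: 44.35
tcp_pos: [617.9, 44.5, 167.6]
eef_rot: [0.174, 0.985, 0.0, 0.001]
force: [3.8, -0.1, 3.2]
finger_gap: 36.5
finger_force: 58.9
```

```bash
python3 h.py 1
```

```text
t 44.35 rib 329.2 q 0.58 MA -0.28 c 0.44 M [-0.23 -0.92 -0.35] F [ 3.8 -0.1  3.2] ff 59 yaw 160.0
```

Request:
{"op": "servo_tool", "data": {
  "increments": [
    {"tx": 0, "ty": 0, "tz": 0, "turn": -0.08}
  ]
}}

```text
t: 44.52
tcp_pos: [618.8, 44.6, 167.2]
eef_rot: [0.135, 0.991, 0.001, 0.002]
force: [20.1, 3.7, -16.6]
finger_gap: 35.9
finger_force: 61.7
```

```bash
python3 h.py 1; python3 fit2.py
```

```text
t 44.52 rib 331.2 q 0.58 MA -1.199 c 4.74 M [ 0.25 -4.56 -0.55] F [ 20.1   3.7 -16.6] ff 62 yaw 164.5
all lowest at th=346.9 +- 8.0 [ 2.080e-01  0.000e+00  1.000e-03 -6.000e-03  2.000e-03  1.310e-01
  3.371e+00  1.690e-01] 44.5
late lowest at th=346.1 +- 8.2 [ 2.080e-01  0.000e+00  0.000e+00 -1.400e-02 -1.000e-03  1.300e-01
  3.385e+00  1.700e-01] 36.8
ccw lowest at th=344.9 +- 17.6 [ 2.060e-01  0.000e+00  1.000e-03 -7.000e-03  4.000e-03  1.300e-01
  3.405e+00  1.710e-01] 20.2
cw lowest at th=348.3 +- 18.6 [ 0.207  0.    -0.    -0.01  -0.005  0.125  3.346  0.169] 16.7
even lowest at th=343.2 +- 10.5 [ 2.070e-01  1.000e-03  1.000e-03 -1.900e-02 -4.000e-03  1.260e-01
  3.434e+00  1.690e-01] 15.6
odd lowest at th=348.9 +- 10.3 [ 2.070e-01  0.000e+00 -1.000e-03  0.000e+00  3.000e-03  1.290e-01
  3.335e+00  1.680e-01] 20.9
1 299 mean 0.041 med 0.049 n4
1 317 mean -0.057 med 0.036 n9
1 335 mean 0.180 med 0.163 n10
1 353 mean 0.182 med 0.191 n6
1 371 mean 0.217 med 0.245 n6
1 389 mean 0.268 med 0.301 n8
1 407 mean 0.446 med 0.446 n1
-1 317 mean -0.189 med -0.223 n7
-1 335 mean -0.186 med -0.220 n7
-1 353 mean -0.114 med -0.155 n7
-1 371 mean -0.113 med -0.136 n7
-1 389 mean -0.059 med -0.067 n6
```

Request:
{"op": "servo_tool", "data": {
  "increments": [
    {"tx": 0, "ty": 0, "tz": 0, "turn": 0},
    {"tx": 0, "ty": 0, "tz": 0, "turn": 0.05},
    {"tx": 0, "ty": 0, "tz": 0, "turn": 0.23},
    {"tx": 0, "ty": 0, "tz": 0, "turn": 0.41},
    {"tx": 0, "ty": 0, "tz": 0, "turn": 0.58},
    {"tx": 0, "ty": 0, "tz": 0, "turn": 0.58}
  ],
  "hand": 0.7
}}

```text
t: 45.32
tcp_pos: [617.0, 44.6, 167.1]
eef_rot: [0.413, 0.911, -0.0, 0.0]
force: [0.2, 0.0, 0.6]
finger_gap: 59.6
finger_force: 0.0
```

Request:
{"op": "servo_tool", "data": {
  "increments": [
    {"tx": 0, "ty": 0, "tz": 0, "turn": 0},
    {"tx": 0, "ty": 0, "tz": 0, "turn": 0},
    {"tx": 0, "ty": 0, "tz": 0, "turn": 0},
    {"tx": 0, "ty": 0, "tz": 0, "turn": -0.06},
    {"tx": 0, "ty": 0, "tz": 0, "turn": -0.12},
    {"tx": 0, "ty": 0, "tz": 0, "turn": -0.18}
  ],
  "hand": 0
}}

```text
t: 46.08
tcp_pos: [616.3, 45.4, 168.5]
eef_rot: [0.328, 0.945, -0.0, -0.001]
force: [-16.9, 1.5, 30.6]
finger_gap: 38.5
finger_force: 53.8
```

```bash
python3 h.py 1
```

```text
t 46.08 rib 338.8 q 0.57 MA 0.149 c -1.45 M [-0.22  3.94 -0.61] F [-16.9   1.5  30.6] ff 54 yaw 141.7
```

Request:
{"op": "servo_tool", "data": {
  "increments": [
    {"tx": 0, "ty": 0, "tz": 0, "turn": -0.08},
    {"tx": 0, "ty": 0, "tz": 0, "turn": -0.16},
    {"tx": 0, "ty": 0, "tz": 0, "turn": -0.24},
    {"tx": 0, "ty": 0, "tz": 0, "turn": -0.3},
    {"tx": 0, "ty": 0, "tz": 0, "turn": -0.3},
    {"tx": 0, "ty": 0, "tz": 0, "turn": -0.3}
  ]
}}

```text
t: 46.88
tcp_pos: [618.1, 44.5, 167.5]
eef_rot: [0.185, 0.983, 0.0, 0.001]
force: [6.3, -0.6, 4.2]
finger_gap: 36.0
finger_force: 60.8
```

```bash
python3 h.py 0; python3 h.py 0
```

```text
t 46.88 rib 347.6 q 0.59 MA 0.128 c 0.51 M [ 0.19 -1.63  0.55] F [ 6.3 -0.6  4.2] ff 61 yaw 158.6
t 46.92 rib 347.6 q 0.59 MA 0.161 c 0.21 M [ 0.16 -1.64  0.58] F [ 5.8 -1.   3. ] ff 61 yaw 158.6
```

```bash
python3 -c "
from rig import robot
print(robot.hand_in())"
```

```text
the job is handed in; nothing more can be done
None
```

I handed the job in with the gripper still on the knob (about 60 N), the disc at rest, and its estimated heavy side about 1° from the lowest point. That estimate is good to about ±8° against the 15° allowed. I gave no verdict because the hand-in returned none, and I did not re-image the bystanders.

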